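# Restock the tilt-out bin in the hose stockroom

## Robot

A 6-joint arm with a two-finger parallel gripper is mounted at the origin on the work surface. World frame = base frame: x ahead of the robot, y to its left, z up, the work surface at z = 0. Lengths are in m, angles in rad, forces in N, time in s.
With the tool pointing down it reaches from about 0.425 to 0.925 m from the base axis. Payload 12.5 kg.
Tool frame: the origin (TCP) lies on the centre line of the jaws, within the pads' length; the fingertips stand ahead of it and the grasp point (between the pads) lies 6 mm ahead of it (bot.finger_overhang is the z of the fingertips in the tool frame, in m); z points along the fingers, y is the direction in which the jaws open and shut (so a half turn about z gives the same grasp; the last joint's range is limited). The gripper opens to 85 mm and grips with 20 to 120 N. Pads are 22 mm wide; open, the fingers measure 114 mm over their backs; the gripper's body (76 mm by 85 mm) begins 54 mm behind the grasp point. The pads swing forward as they close: fully open they stand 13 mm farther back than shut.
Start: joints at [-1.433, 0.491, 1.559, -0, 1.092, -0.106], TCP at [0.151, -0.607, 0.256] pointing down, gripper open.
Joint ranges: [-3.1, 3.1], [-0.84, 2.19], [0.05, 2.79], [-1.13, 4.28], [0.06, 2.93], [-2.69, 2.69]. Speed limits (rad/s): [2.22, 2.22, 2.79, 3.14, 3.14, 3.14].

## Interface

Orientations are given as a unit quaternion [w, x, y, z].
In Python, from cell import bot gives the robot as it stands. Calls block until the motion is done:
- bot.reach(position, orientation): joint-space move of the TCP to a pose.
- bot.line_to(position, speed=0.15, rot=None, contact_N=None): straight line of the TCP; rot=None keeps the orientation; speed is the mean speed in m/s. With contact_N (N) it stops when the force on the tool has changed by that much, and returns True; else False.
- bot.set_joints(angles): joint-space move.
- bot.grip(opening, effort=None): finger opening in m; effort is the grip in N (None keeps the last); returns when the fingers have stopped.
- bot.hold(seconds).
- bot.ik(position, orientation): joint angles nearest the present ones, or None.
- bot.state(): the state.
- bot.get_image(name): name is "scene" or "top"; returns (picture, depth): 384x512x3 uint8, blue, green, red; 384x512 float32, m along the optical axis (not along the pixel's ray), 0 where there is no reading.
- bot.calibration(name): a dict with "fx", "fy", "cx", "cy" (pixels), "rvec" (rotation vector, rad) and "tvec" (3), from world to camera coordinates, as OpenCV has them. Camera axes: x right, y down, z forward; pixel columns grow to the right and rows downward; lengths in m; the calibration is good to about 2 mm. A picture is of the moment at which its call begins. calibration takes no time and is no camera call.
A pose or a line that the arm cannot do raises bot.IKError and nothing moves.
- bot.close_job(): hands the job in, once; it reports no verdict.
The state is a dict: "t": time; "joint_pos": joint angles; "joint_velocities": joint speeds; "tau": joint torques, N m; "ee_pos": TCP position; "eef_rot": TCP orientation; "wrist_force": force on the tool from outside, world axes, zero at the start; "wrist_torque": the same for the moment, N m; "grip_width": finger opening in m.
Only numpy, scipy, OpenCV 4.12 (cv2) and the standard library are available. Lean on these libraries where they do the work, as an engineer would, in place of code of your own. Each camera call takes 0.05 s, during which the arm holds its last target.

## Task

Restock the tilt-out bin: first clear every filter canister standing in front of it into the aluminium tray, then pull the bin front open to its stop, pour all the orange hose plugs from both steel tubs into it while it is fully open, and stand the empty tubs upright back on the rubber mat. Finish by pushing the bin fully shut with all the plugs inside, and leave the tape, jar, blue hose piece and everything else on the bench undisturbed.

Things in the scene. Friction and masses are not known exactly. Their poses are not given: they have to be found in the camera images.
- cabinet: Grey steel housing of the tilt-out bin, fixed to the bench, 190 deep, 290 wide, 250 high (top at z 250). Origin on the bench, centred, under the outer face of the closed bin front; its +x points into the housing, so the front looks along its -x; +y runs along the front.
- bin (a joint): Tilt of the grey plastic bin in the housing, rad: 0 shut, 0.85 at its stop with the front's top tilted out towards -x of the housing. It turns about the bottom edge of its front. Stiff hinge (0.5 N m of friction, about 3 to 5 N at the bar): it stays where it is left. It may start slightly ajar (up to 0.1).
- bin_hinge (a point): Hinge line of the bin, at its middle: bottom edge of the front's outer face, 30 above the bench. Its frame tilts with the bin: z up the front (200 high, 10 thick, 250 wide), x into the bin. The bin has a floor, 120 deep, a back wall and 6 mm side walls 120 high (sides 190 high over the front half), and is open on top.
- bin_bar (a point): Middle of the straight round steel pull bar on the bin front: 10 thick, 120 long along the housing's y, 45 in front of the front's outer face and 195 above the hinge, almost level with the front's top edge; open above and below, held by a stem at each end.
- bin_mouth (a point): Centre of the bin's open top, midway between the front's top edge and the back wall's top edge (moves with the bin: 65 behind the front's outer face, 160 up from the hinge). With the bin at its stop the mouth is level, about 185 above the bench (rim nowhere above 205), 140 wide (housing x) by 238 long (housing y), and stands wholly in front of the housing.
- tray: Shallow open aluminium tray fixed to the bench, 220 x 270 (x, y), 35 high, 6 mm walls and floor. Origin: centre of its underside. May be on the left or on the right.
- mat: Thin black rubber mat fixed to the bench, 220 x 280 x 4 (x, y, z), on the other side from the tray. Origin: centre of its underside.
- filter1: Spin-on filter canister: white upright solid cylinder, 60 diameter, 140 high, 0.25 to 0.5 kg, heavy at its foot (mass centre 33 up), standing in the way in front of the bin. Origin: centre of its underside, z along its axis. One to three are present.
- filter2: Spin-on filter canister: white upright solid cylinder, 60 diameter, 140 high, 0.25 to 0.5 kg, heavy at its foot (mass centre 33 up), standing in the way in front of the bin. Origin: centre of its underside, z along its axis. One to three are present.
- filter3: Spin-on filter canister: white upright solid cylinder, 60 diameter, 140 high, 0.25 to 0.5 kg, heavy at its foot (mass centre 33 up), standing in the way in front of the bin. Origin: centre of its underside, z along its axis. One to three are present.
- tub1: Open steel pouring tub, 0.25 kg, standing on the mat: 140 long (its x), 74 wide (y), sides 45 high, floor 4 thick; both ends are low, open spouts, the floor sloping up about 26 degrees over the last 25 mm to a lip only 16 above the underside. Over its middle a wooden grip bar, 18 thick (x), 74 long (y), 22 high, centre 105 above the underside, on two side uprights. Tipped endwise by about 50 to 70 degrees it empties over an end. Origin: centre of its underside.
- tub2: Open steel pouring tub, 0.25 kg, standing on the mat: 140 long (its x), 74 wide (y), sides 45 high, floor 4 thick; both ends are low, open spouts, the floor sloping up about 26 degrees over the last 25 mm to a lip only 16 above the underside. Over its middle a wooden grip bar, 18 thick (x), 74 long (y), 22 high, centre 105 above the underside, on two side uprights. Tipped endwise by about 50 to 70 degrees it empties over an end. Origin: centre of its underside.
- plug1: Round-ended orange silicone hose plug, solid and stiff, 28 diameter, 56 long (its x), 40 g; lies across tub1 at the start. Origin: its centre. Four to six plugs are present in all, one to three to a tub.
- plug2: Round-ended orange silicone hose plug, solid and stiff, 28 diameter, 56 long (its x), 40 g; lies across tub1 at the start. Origin: its centre. Four to six plugs are present in all, one to three to a tub.
- plug3: Round-ended orange silicone hose plug, solid and stiff, 28 diameter, 56 long (its x), 40 g; lies across tub1 at the start. Origin: its centre. Four to six plugs are present in all, one to three to a tub.
- plug4: Round-ended orange silicone hose plug, solid and stiff, 28 diameter, 56 long (its x), 40 g; lies across tub2 at the start. Origin: its centre. Four to six plugs are present in all, one to three to a tub.
- plug5: Round-ended orange silicone hose plug, solid and stiff, 28 diameter, 56 long (its x), 40 g; lies across tub2 at the start. Origin: its centre. Four to six plugs are present in all, one to three to a tub.
- plug6: Round-ended orange silicone hose plug, solid and stiff, 28 diameter, 56 long (its x), 40 g; lies across tub2 at the start. Origin: its centre. Four to six plugs are present in all, one to three to a tub.
- tape: Bystander: roll of tape lying flat, 90 diameter, 30 high. Origin: centre of its underside.
- hose_stub: Bystander: blue piece of hose standing on end, 56 diameter, 100 high. Origin: centre of its underside.
- jar: Bystander: amber jar, 60 diameter, 100 high. Origin: centre of its underside.
Things that resemble listed ones, but are neither listed nor needed, are in the scene too. What is shaped like the tub2 but pink is not meant.

How it is judged:
By the outcome, as a careful person would: the job done as asked, in the order asked, and still so for the second after the job is handed in, with the robot touching nothing.
Of filter1, filter2, filter3 only 1 to 3 are there at a start; the rules pass over those that are not, and their reading is None.
Of plug1, plug2, plug3, plug4, plug5, plug6 only 4 to 6 are there at a start; the rules pass over those that are not, and their reading is None.
At some moment in a run one of filter1, filter2, filter3 may be knocked a few centimetres aside while the robot is not near it.
Once in a run the grip may slacken for a moment while it holds something.
It also fails if it takes over 210 s, if anything falls off the work surface, if the arm or the gripper's body presses on something with over 40 N, if the wrist force passes 120 N, or if a joint passes its speed limit or range.

## Working session

There is one attempt and no reset: what is moved stays moved. The work goes in short steps, each a Python script; the robot and the scene stay as the last script left them, time stands still between calls to the robot, and variables do not carry over. Pictures are saved under pics/ and viewed, and the job is handed in when it is done.

```bash
mkdir -p pics; ls
python3 - <<'E'
from cell import bot
import cv2,numpy as np
for n in("scene","top"):
    im,d=bot.get_image(n); cv2.imwrite(f"pics/{n}0.png",im); np.save(f"pics/{n}0.npy",d); print(n,bot.calibration(n))
s=bot.state();print(s['t'],s['ee_pos'],s['eef_rot'],s['grip_width'],bot.finger_overhang)
E
```

```text
pics
scene {'fx': 392.5023183465782, 'fy': 392.5023183465782, 'cx': 257.718815180688, 'cy': 189.96529543260527, 'rvec': array([ 2.31146064,  0.88826944, -0.32000408]), 'tvec': array([-0.31513038, -0.20660466,  1.60286718])}
top {'fx': 485.7566267565181, 'fy': 485.7566267565181, 'cx': 262.9677585575696, 'cy': 181.7458371339228, 'rvec': array([ 2.17576307, -2.20152932,  0.09815897]), 'tvec': array([-0.10641715,  0.49211975,  1.69360894])}
0.1 [ 0.15084848 -0.60634307  0.25579866] [-4.76935691e-04  9.92580457e-01  1.21588689e-01 -1.10575120e-05] 0.08551268654482218 0.025
```

View pics/scene0.png

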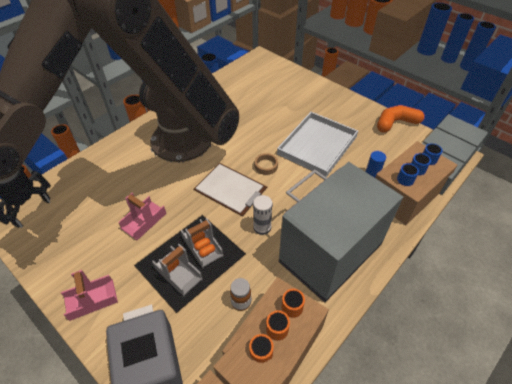

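View pics/top0.png

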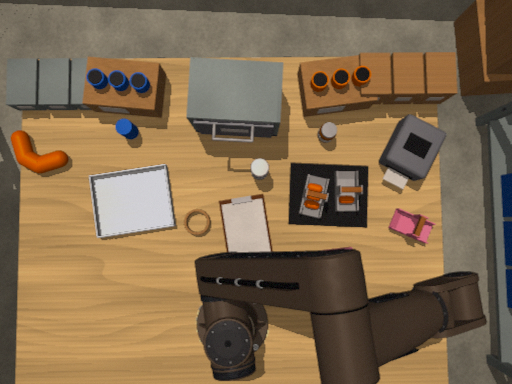

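```bash
cat > h.py <<'E'
import cv2,numpy as np
from cell import bot
def pix(n,u,v,d=None,z=None):
    c=bot.calibration(n);R,_=cv2.Rodrigues(c['rvec']);t=c['tvec']
    r=np.array([(u-c['cx'])/c['fx'],(v-c['cy'])/c['fy'],1.0])
    o=-R.T@t; w=R.T@r
    if z is not None: return o+w*(z-o[2])/w[2]
    return o+w*d
def cloud(n,d):
    c=bot.calibration(n);R,_=cv2.Rodrigues(c['rvec']);t=c['tvec']
    v,u=np.mgrid[0:384,0:512]
    r=np.stack([(u-c['cx'])/c['fx'],(v-c['cy'])/c['fy'],np.ones_like(u,float)],-1)*d[...,None]
    return (r-t)@R
def proj(n,P):
    c=bot.calibration(n);p,_=cv2.projectPoints(np.atleast_2d(np.array(P,float)),c['rvec'],c['tvec'],np.array([[c['fx'],0,c['cx']],[0,c['fy'],c['cy']],[0,0,1]]),None)
    return p[:,0]
def crop(im,f,x0,y0,x1,y1,s):
    cv2.imwrite(f,cv2.resize(im[y0:y1,x0:x1],None,fx=s,fy=s,interpolation=cv2.INTER_CUBIC))
def snap(n,f,box=None,s=1):
    im,d=bot.get_image(n)
    if box: crop(im,f,*box,s)
    else: cv2.imwrite(f,im)
    return im,d,cloud(n,d)
E
python3 - <<'E'
from h import *
im=cv2.imread('pics/top0.png');crop(im,'pics/t0a.png',180,50,300,190,4);crop(im,'pics/t0b.png',280,110,450,250,4.5)
im=cv2.imread('pics/scene0.png');crop(im,'pics/s0a.png',130,150,330,310,4)
E
```

```text
(no output)
```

View pics/t0a.png

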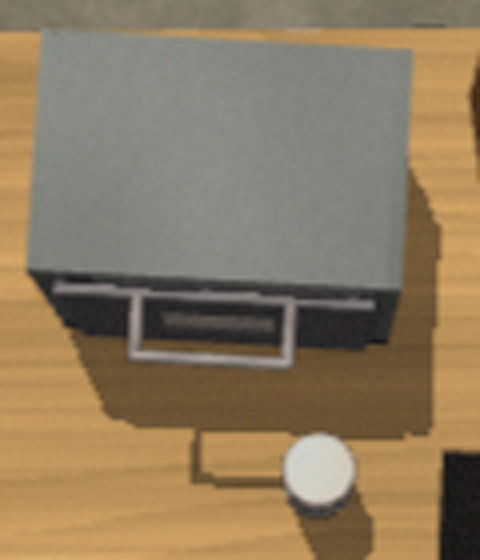

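View pics/t0b.png

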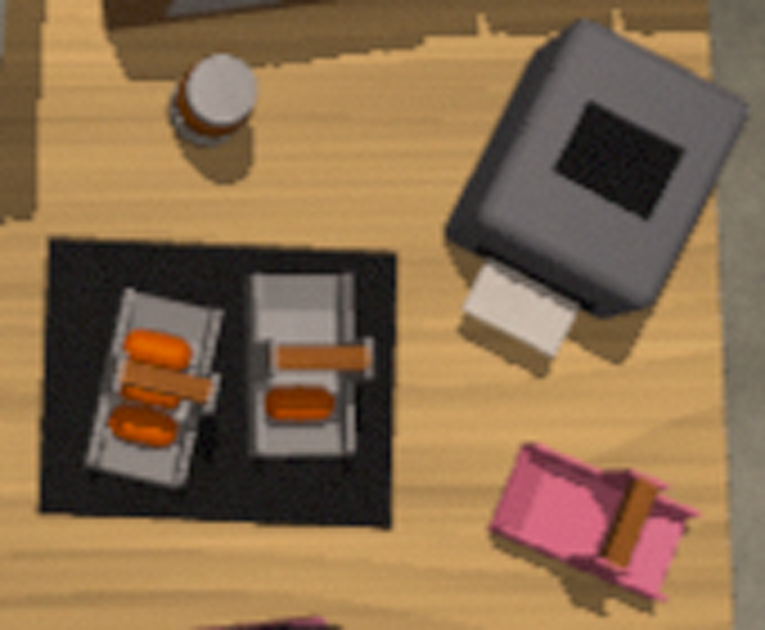

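View pics/s0a.png

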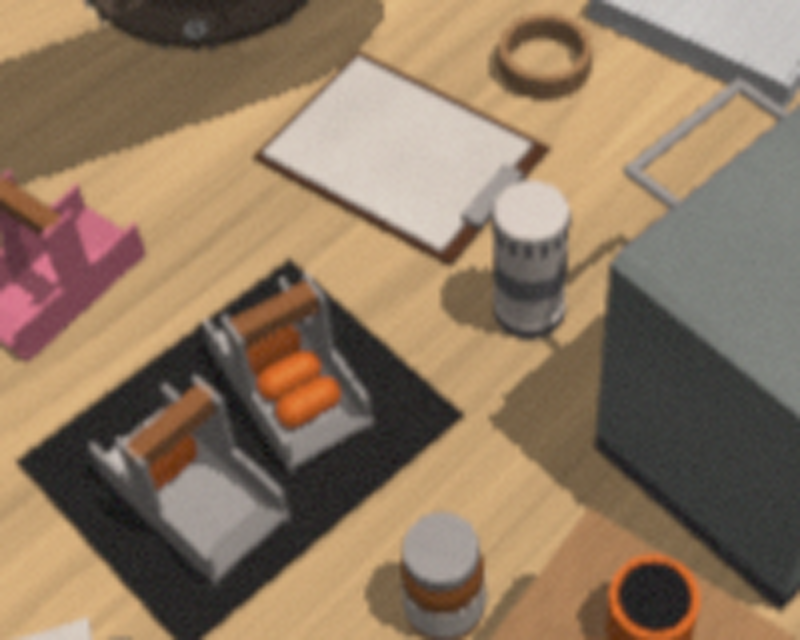

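Run:
```python
from h import *
np.set_printoptions(precision=4,suppress=True)
d=np.load('pics/top0.npy');C=cloud('top',d)
Z=C[...,2]
print('cabinet top corners',[pix('top',180+a/4,50+b/4,z=.25)for a,b in((42,30),(412,50),(402,290),(28,268))])
m=(abs(Z-.25)<.008);n,l,st,ce=cv2.connectedComponentsWithStats(m.astype(np.uint8))
i=l[90,235];P=C[l==i][:,:2].astype(np.float32);r=cv2.minAreaRect(P);print('cab',r,cv2.boxPoints(r))
# filter top
def blob(u,v,z,tol,box=None):
    m=(abs(Z-z)<tol).astype(np.uint8);n,l,st,ce=cv2.connectedComponentsWithStats(m)
    i=l[v,u]; P=C[l==i]; return i,st[i],P
for nm,u,v,z in(('filt',260,168,.14),('jar',329,129,.1),('hose',126,128,.1),('tape',190,215,.03)):
    i,s,P=blob(u,v,z,.01);print(nm,i,s,cv2.minEnclosingCircle(P[:,:2].astype(np.float32)),P[:,2].mean())
# bar
s=C[115:145,205:265].reshape(-1,3);s=s[(s[:,2]>.2)&(s[:,2]<.245)];print('bar pts',len(s));print(s[::6])
im=cv2.imread('pics/top0.png')
# mat
m=(im.max(2)<45).astype(np.uint8);m[:, :285]=0;m[:,372:]=0;m[:155]=0;m[235:]=0
ys,xs=np.nonzero(m);P=np.array([pix('top',x,y,z=.004)[:2] for x,y in zip(xs,ys)],np.float32);print('mat',cv2.minAreaRect(P))
# tray
m=(Z>.027)&(Z<.045);n,l,st,ce=cv2.connectedComponentsWithStats(m.astype(np.uint8));i=l[205,92] or l[168,130];print(i,st[i]);print('tray',cv2.minAreaRect(C[l==i][:,:2].astype(np.float32)))
# tubs
for nm,b in(('tubL',(298,168,333,222)),('tubR',(332,165,366,216))):
    x0,y0,x1,y1=b;s=C[y0:y1,x0:x1].reshape(-1,3)
    g=s[(s[:,2]>.105)&(s[:,2]<.13)];print(nm,'grip',len(g),cv2.minAreaRect(g[:,:2].astype(np.float32)),g[:,2].mean())
    g=s[(s[:,2]>.012)&(s[:,2]<.06)];print(nm,'body',len(g),cv2.minAreaRect(g[:,:2].astype(np.float32)))
```

```text
cabinet top corners [array([0.8627, 0.1113, 0.25  ]), array([ 0.8445, -0.1759,  0.25  ]), array([ 0.6556, -0.1653,  0.25  ]), array([0.6756, 0.1222, 0.25  ])]
cab ((0.7625089883804321, -0.023341313004493713), (0.2906729280948639, 0.19334465265274048), 86.36568450927734) [[ 0.6568 -0.1623]
 [ 0.8498 -0.1745]
 [ 0.8682  0.1156]
 [ 0.6752  0.1278]]
filt 151 [250 158  19  19 257] ((0.5313646793365479, -0.09748531132936478), 0.030716467648744583) 0.1383900209916616
jar 94 [321 122  16  16 188] ((0.6612610816955566, -0.3357851207256317), 0.027117686346173286) 0.09837429016243235
hose 89 [115 118  18  17 220] ((0.6808264851570129, 0.3597542643547058), 0.029542608186602592) 0.09893020408990374
tape 0 [     0      0    512    384 194347] ((0.5228010416030884, -0.05432635545730591), 1.6347001791000366) -0.09639543576114076
bar pts 550
[[ 0.6819  0.0211  0.2449]
 [ 0.6809 -0.1056  0.244 ]
 [ 0.6783 -0.0715  0.243 ]
 [ 0.6758  0.0273  0.2448]
 [ 0.675  -0.1024  0.2424]
 [ 0.6715 -0.0962  0.2444]
 [ 0.6703  0.0308  0.2411]
 [ 0.6693 -0.0621  0.2414]
 [ 0.6669 -0.0187  0.24  ]
 [ 0.6663 -0.0373  0
[... 2291 characters left out ...]
 0.21505500376224518), 87.00997924804688)
103 [ 88 169  44  69 231]
tray ((0.42283082008361816, 0.40872907638549805), (0.2202172577381134, 0.15232016146183014), 8.140488624572754)
tubL grip 139 ((0.438865065574646, -0.286047101020813), (0.07389956712722778, 0.02794356644153595), 75.70738220214844) 0.1184450869985779
tubL body 598 ((0.43432939052581787, -0.2967072129249573), (0.12025018781423569, 0.158098042011261), 86.79581451416016)
tubR grip 133 ((0.45607027411460876, -0.4009537994861603), (0.07252610474824905, 0.027293311432003975), 89.05217742919922) 0.11801941411952913
tubR body 525 ((0.4608498215675354, -0.4174632430076599), (0.11506008356809616, 0.1792980432510376), 85.40149688720703)
```

```bash
cat >> h.py <<'E'
from scipy.spatial.transform import Rotation as Rn
def quat(zd,yd):
    z=np.array(zd,float);z/=np.linalg.norm(z);y=np.array(yd,float);y-=z*(y@z);y/=np.linalg.norm(y);x=np.cross(y,z)
    q=Rn.from_matrix(np.stack([x,y,z],1)).as_quat();return np.array([q[3],q[0],q[1],q[2]])
CYAW=-0.0634;CO=np.array([.667,-.018])
CX=np.array([np.cos(CYAW),np.sin(CYAW),0]);CY=np.array([-np.sin(CYAW),np.cos(CYAW),0])
def H(x,y,z): return np.array([CO[0],CO[1],0])+CX*x+CY*y+np.array([0,0,z])
def bar(t): return H(-.045*np.cos(t)-.195*np.sin(t),0,.03+.195*np.cos(t)-.045*np.sin(t))
def barq(t): return quat(CX*np.sin(t)+np.array([0,0,-np.cos(t)]),CX*np.cos(t)+np.array([0,0,np.sin(t)]))
DOWN=np.array([0,0,-1.])
def yd(a): return np.array([np.cos(a),np.sin(a),0])
E
python3 - <<'E'
from h import *
np.set_printoptions(precision=3,suppress=True)
im=cv2.imread('pics/top0.png');d=np.load('pics/top0.npy');C=cloud('top',d)
hsv=cv2.cvtColor(im,cv2.COLOR_BGR2HSV)
for nm,(x0,y0,x1,y1) in(('L',(298,180,333,205)),('R',(332,180,366,198))):
    s=C[y0:y1,x0:x1];h=hsv[y0:y1,x0:x1];m=(s[...,2]>.1)&(h[...,1]>130)&(h[...,0]<14)
    v,u=np.nonzero(m);P=np.array([pix('top',a+x0,b+y0,z=.116)[:2] for a,b in zip(u,v)],np.float32);print(nm,len(P),cv2.minAreaRect(P),P.mean(0))
print('tray corners',[pix('top',*p,z=.035) for p in((90,174),(167,165),(176,227),(96,238))])
print('mat corners',[pix('top',280+a/4.5,110+b/4.5,z=.004) for a,b in((50,238),(397,253),(390,528),(40,512))])
def t(n,p,q): print(n,bot.ik(np.array(p),q))
t('filt',[.531,-.0975,.115],quat(DOWN,yd(np.pi/2)));t('tray',[.43,.41,.125],quat(DOWN,yd(np.pi/2+.5)))
for k in(0,.2,.4,.6,.85): t(f'bar{k}',bar(k),barq(k))
for k in (0,.3,.6,.85): t(f'barhalf{k}',bar(k),barq(k/2))
for sg in(1,-1):
  for th in(0,30,50,65):
    a=np.radians(th); z=-np.cos(a)*np.array([0,0,1])-np.sin(a)*CY*sg
    y=np.cos(a)*CY*sg-np.sin(a)*np.array([0,0,1])
    t(f'pour{sg} {th}',H(-.08,0,.345),quat(z,y)); t(f'   flip',H(-.08,0,.345),quat(z,-y))
for s in(1,-1):
  t('tubL',[.439,-.286,.111],quat(DOWN,s*yd(-.25)));t('tubR',[.456,-.401,.111],quat(DOWN,s*yd(0)))
E
```

```text
L 76 ((0.4494932293891907, -0.29101648926734924), (0.06379342824220657, 0.03957805782556534), 76.0751953125) [ 0.44  -0.289]
R 66 ((0.45421579480171204, -0.4054800868034363), (0.06353849917650223, 0.016687264665961266), 89.34549713134766) [ 0.456 -0.405]
tray corners [array([0.524, 0.49 , 0.035]), array([0.552, 0.223, 0.035]), array([0.336, 0.191, 0.035]), array([0.302, 0.466, 0.035])]
mat corners [array([ 0.558, -0.214,  0.004]), array([ 0.543, -0.49 ,  0.004]), array([ 0.326, -0.478,  0.004]), array([ 0.342, -0.202,  0.004])]
filt [-0.304  0.562  1.905 -0.     0.674 -1.875]
tray [ 0.65   0.605  1.762 -0.     0.774 -1.42 ]
bar0 [-0.13   0.518  1.602 -0.     1.022 -0.067]
bar0.2 [-0.141  0.427  1.827  0.024  0.688 -0.095]
bar0.4 [-0.154  0.38   2.043  0.112  0.322 -0.19 ]
bar0.6 None
bar0.85 None
barhalf0 [-0.13   0.518  1.602 -0.     1.022 -0.067]
barhalf0.3 [-0.142  0.429  1.85   0.018  0.714 -0.091]
barhalf0.6 [-0.156  0.402  2.08   0.077  0.362 -0.161]
barhalf0.85 None
pour1 0 [-0.134  0.361  1.531 -0.     1.25  -1.642]
   flip [-0.134  0.361  1.531 -0.     1.25   1.5  ]
pour1 30
[... 186 characters left out ...]
  1.43   2.07 ]
pour1 65 [ 0.21   0.544  1.591 -1.061  1.551 -0.95 ]
   flip [ 0.21   0.544  1.591 -1.061  1.551  2.192]
pour-1 0 [-0.134  0.361  1.531 -0.     1.25   1.5  ]
   flip [-0.134  0.361  1.531 -0.     1.25  -1.642]
pour-1 30 [-0.328  0.394  1.561  0.515  1.366  1.153]
   flip [-0.328  0.394  1.561  0.515  1.366 -1.989]
pour-1 50 [-0.426  0.458  1.599  0.8    1.511  0.976]
   flip [-0.426  0.458  1.599  0.8    1.511 -2.166]
pour-1 65 [-0.475  0.522  1.634  0.984  1.64   0.872]
   flip [-0.475  0.522  1.634  0.984  1.64  -2.269]
tubL [-0.704  0.553  1.947 -0.     0.642 -0.454]
tubR [-0.83   0.639  1.737 -0.     0.765 -0.83 ]
tubL None
tubR [-0.83   0.639  1.737 -0.     0.765  2.312]
```

Run:
```python
from h import *
np.set_printoptions(precision=4,suppress=True)
q=quat(DOWN,-yd(np.pi/2))
print(bot.ik([.531,-.0975,.3],q))
bot.line_to([.2,-.58,.33],speed=.2)
bot.reach([.531,-.0975,.3],q)
im,d,C=snap('top','pics/t1.png');im,d2,C2=snap('scene','pics/s1.png')
s=C2.reshape(-1,3);s=s[(abs(s[:,0]-.53)<.12)&(abs(s[:,1]+.09)<.12)&(abs(s[:,2]-.14)<.007)];print(len(s),cv2.minEnclosingCircle(s[:,:2].astype(np.float32)) if len(s) else '')
print(bot.state()['ee_pos'],bot.state()['t'],bot.state()['joint_pos'])
```

```text
[-0.304   0.3254  1.7095 -0.      1.1067  1.2668]
239 ((0.5343250036239624, -0.10028726607561111), 0.030837763100862503)
[ 0.531  -0.0982  0.3   ] 2.9083 [-0.3052  0.3256  1.7093 -0.0001  1.1067  1.2666]
```

View pics/s1.png

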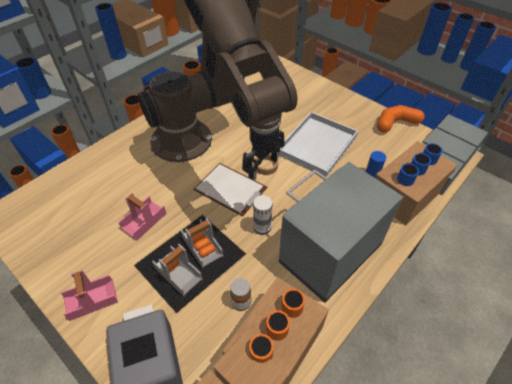

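Run:
```python
from h import *
print(proj('scene',[[.531,-.098,.275],[.532,-.098,.14],[.532,-.098,0],[.425,.14,.03]]))
np.set_printoptions(precision=4,suppress=True)
q=quat(DOWN,-yd(np.pi/2))
bot.line_to([.532,-.0985,.118],speed=.15,contact_N=15)
print(bot.state()['ee_pos'],bot.state()['wrist_force'])
bot.grip(0.05,effort=70)
bot.hold(.2)
print(bot.state()['grip_width'])
im,d,C2=snap('scene','pics/s2.png',(180,100,340,260),4)
bot.line_to([.532,-.0985,.19],speed=.12)
st=bot.state();print(st['grip_width'],st['wrist_force'],st['t'])
```

```text
[[262.53944289 171.56571796]
 [262.35538226 200.98817862]
 [261.96582937 226.48922129]
 [282.98594128 166.73916986]]
[ 0.5323 -0.0986  0.1187] [0.0538 0.5582 1.0663]
0.058464453077947454
0.05898948863845636 [-0.3939  0.4348 -3.0175] 5.6417
```

View pics/s2.png

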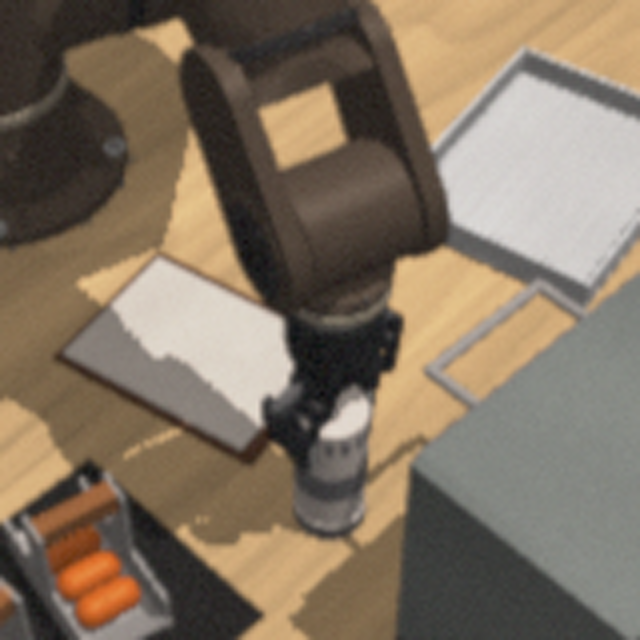

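Run:
```python
from h import *
np.set_printoptions(precision=4,suppress=True)
q=quat(DOWN,-yd(np.pi/2))
bot.line_to([.428,.343,.19],speed=.2)
st=bot.state();print(st['grip_width'],st['wrist_force'],st['t'])
im,d,C2=snap('scene','pics/s3.png',(200,60,400,210),4)
```

```text
0.05903885301575648 [-0.4582 -0.2354 -3.0675] 8.0583
```

View pics/s3.png

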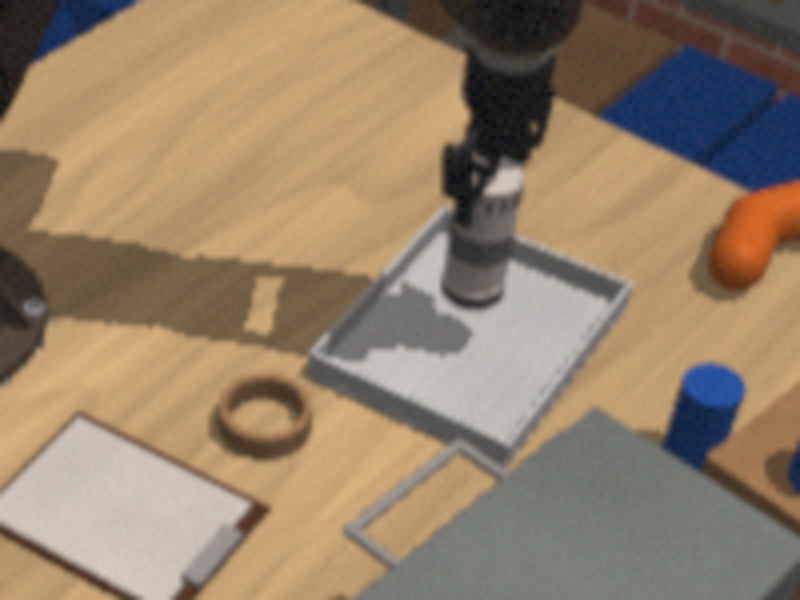

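Run:
```python
from h import *
np.set_printoptions(precision=4,suppress=True)
bot.line_to([.428,.343,.14],speed=.12)
c=bot.line_to([.428,.343,.120],speed=.03,contact_N=4)
st=bot.state();print(c,st['ee_pos'],st['grip_width'],st['wrist_force'])
bot.grip(.085);bot.hold(.2)
bot.line_to([.428,.343,.30],speed=.15)
im,d,C2=snap('scene','pics/s4.png',(200,60,400,210),4)
print(bot.state()['t'])
for t,tl in((.067,0),(.4,.1),(.85,.2)):print(bot.ik(bar(t)+[0,0,.006],barq(tl)),bar(t))
```

```text
True [0.4281 0.343  0.1249] 0.05893604477765504 [ 0.2478 -0.4762  6.1071]
11.15
[-0.1319  0.4978  1.6321 -0.      1.0117 -0.0685] [ 0.6092 -0.0143  0.2215]
[-0.1427  0.4264  1.8658  0.0116  0.7497 -0.0874] [ 0.5499 -0.0106  0.1921]
[-0.1573  0.4486  2.1213  0.0511  0.3731 -0.1397] [ 0.4912 -0.0068  0.1249]
```

View pics/s4.png

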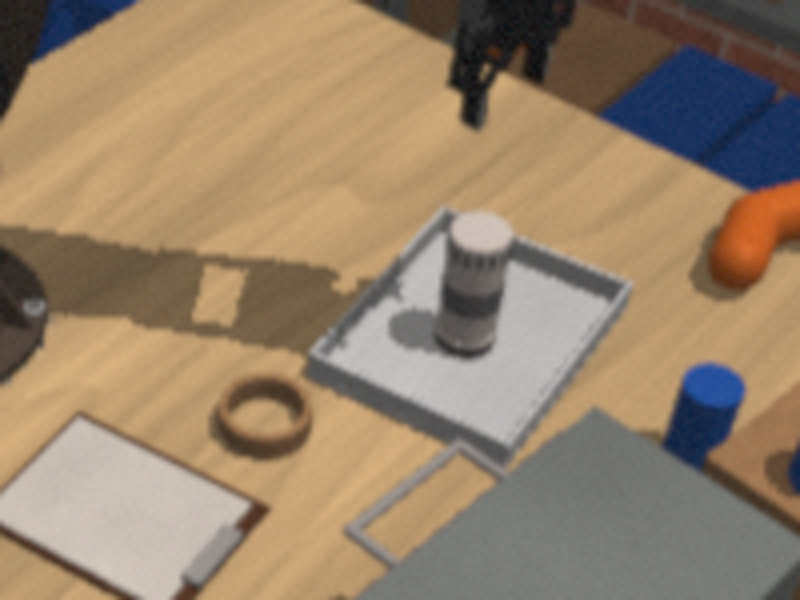

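Run:
```python
from h import *
np.set_printoptions(precision=4,suppress=True)
print(pix('top',212.5,138.75,z=.2215),pix('top',253.25,140.5,z=.2215))
print(pix('scene',200+457/4,60+448/4,z=.2215),pix('scene',200+352/4,60+528/4,z=.2215))
t0=.067
bot.reach([.5,.15,.34],quat(DOWN,yd(CYAW)))
bot.reach(bar(t0)+[0,0,.10],barq(0))
bot.grip(.03)
im,d,C=snap('top','pics/t5.png',(180,50,300,190),4)
im,d,C=snap('scene','pics/s5.png',(240,100,360,200),5)
print(bot.state()['t'],bot.state()['grip_width'],bot.state()['ee_pos'])
```

```text
[0.612  0.0467 0.2215] [ 0.6052 -0.0806  0.2215]
[0.6165 0.0424 0.2215] [ 0.6071 -0.0716  0.2215]
14.2917 0.02997462801476444 [ 0.6092 -0.0143  0.3215]
```

View pics/s5.png

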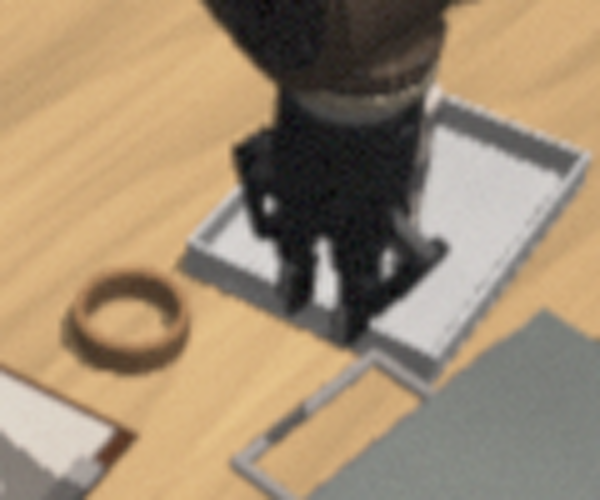

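```bash
cat >> h.py <<'E'
def btcp(t,tilt,off=.010): return bar(t)+off*(-CX*np.sin(tilt)+np.array([0,0,np.cos(tilt)]))
def st(*m):
    s=bot.state();print(*m,'t%.1f'%s['t'],s['ee_pos'],'w%.4f'%s['grip_width'],'F',s['wrist_force'],'M',s['wrist_torque'])
E
python3 - <<'E'
from h import *
np.set_printoptions(precision=4,suppress=True)
c=bot.line_to(btcp(.067,0),speed=.08,contact_N=8);st(c)
bot.grip(.015,effort=25);st('grip')
for t in(.2,.35):
    c=bot.line_to(btcp(t,.2*t/.85),rot=barq(.2*t/.85),speed=.06,contact_N=40);st(t,c)
im,d,C=snap('scene','pics/s6.png',(220,90,380,210),5)
E
```

```text
False t15.6 [ 0.6094 -0.0143  0.2321] w0.0298 F [-0.0956 -0.612   0.1146] M [-0.0179 -0.0169  0.0106]
grip t15.9 [ 0.6092 -0.0143  0.2318] w0.0151 F [-0.1434 -1.1804 -0.1996] M [ 0.0482 -0.0492 -0.0222]
0.2 False t16.5 [ 0.5838 -0.0127  0.2222] w0.0145 F [-0.9011  0.2194 -0.1743] M [ 0.0164  0.0566 -0.0231]
0.35 False t17.1 [ 0.5572 -0.011   0.2077] w0.0151 F [ 1.4486 -0.8858  0.037 ] M [0.0522 0.0536 0.0331]
```

View pics/s6.png

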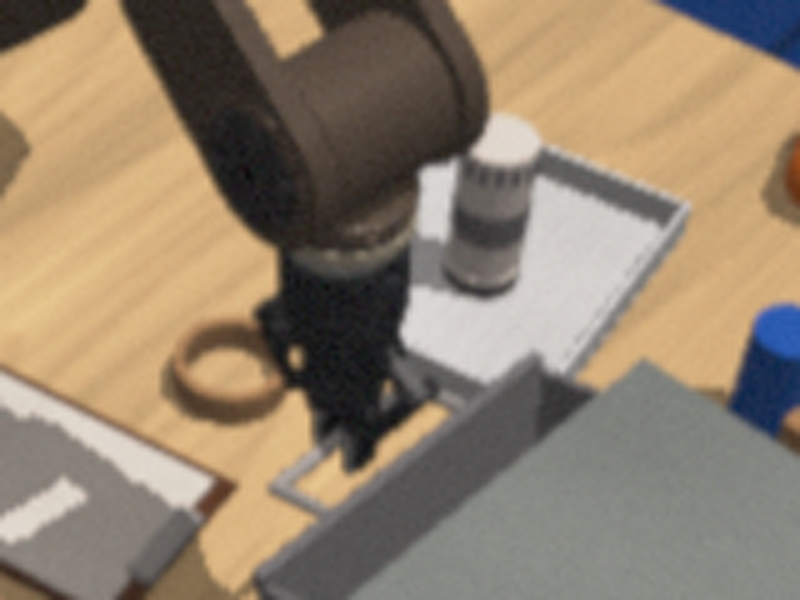

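Run:
```python
from h import *
np.set_printoptions(precision=4,suppress=True)
for t in(.5,.65,.78,.84,.90):
    tl=.2*t/.85
    c=bot.line_to(btcp(t,tl),rot=barq(tl),speed=.06 if t<.8 else .03,contact_N=18);st(t,c)
    if c: break
im,d,C=snap('scene','pics/s7.png',(220,90,380,210),5)
```

```text
0.5 False t17.8 [ 0.5332 -0.0095  0.1895] w0.0147 F [-0.124  -0.8225  0.2829] M [ 0.01    0.0791 -0.0671]
0.65 False t18.5 [ 0.512  -0.0081  0.168 ] w0.0153 F [-0.6375  0.3389 -0.7995] M [ 0.0708  0.2155 -0.0067]
0.78 True t18.8 [ 0.5074 -0.0079  0.1617] w0.0148 F [-2.4576 -0.5021  3.1534] M [-0.0527 -0.2063 -0.0504]
```

View pics/s7.png

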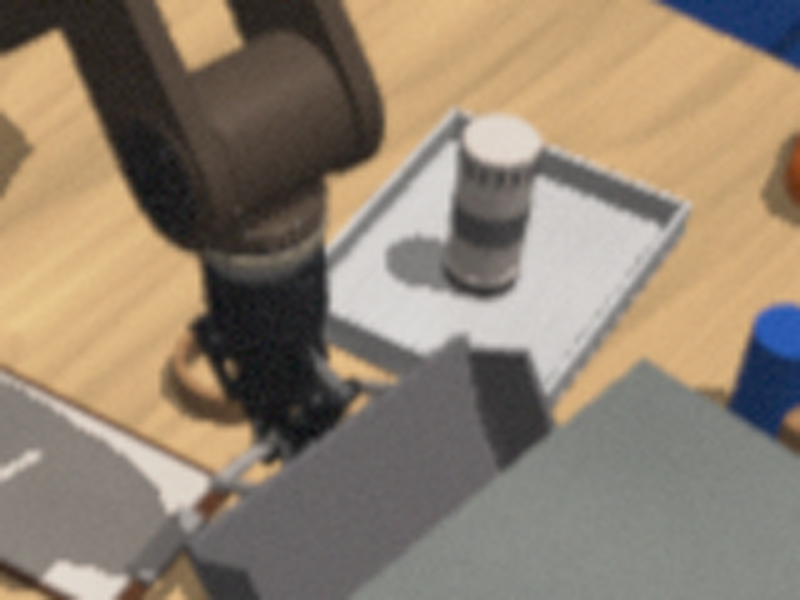

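Run:
```python
from h import *
np.set_printoptions(precision=4,suppress=True)
tl=.2*.67/.85
bot.line_to(btcp(.67,tl),rot=barq(tl),speed=.04);st()
bot.line_to(btcp(.67,tl,.10),speed=.08,contact_N=15);st()
im,d,C=snap('top','pics/t8.png',(170,50,310,190),4)
im,d,C=snap('scene','pics/s8.png',(220,90,380,210),5)
def q(a): return quat(CX*np.sin(a)+np.array([0,0,-np.cos(a)]),CY)
for t in(.67,.75,.88):
  for s in(1,-1): 
    zz=CX*np.sin(.1)+np.array([0,0,-np.cos(.1)]);print(t,s,bot.ik(btcp(t,.1,.03),quat(zz,s*CY)))
```

```text
t19.1 [ 0.5093 -0.0079  0.165 ] w0.0150 F [-5.0329  0.7224  4.896 ] M [0.0586 0.36   0.0383]
t20.3 [ 0.4952 -0.0071  0.2532] w0.0150 F [ 0.1743  0.6645 -0.7069] M [0.0288 0.0584 0.0284]
0.67 1 [-0.1496  0.3937  1.9769  0.0138  0.6714 -1.6674]
0.67 -1 [-0.1496  0.3937  1.9769  0.0138  0.6714  1.4742]
0.75 1 [-0.1513  0.4027  2.0116  0.0149  0.6277 -1.6703]
0.75 -1 [-0.1513  0.4027  2.0116  0.0149  0.6277  1.4713]
0.88 1 [-0.1538  0.4257  2.063   0.0172  0.5533 -1.6754]
0.88 -1 [-0.1538  0.4257  2.063   0.0172  0.5533  1.4662]
```

View pics/t8.png

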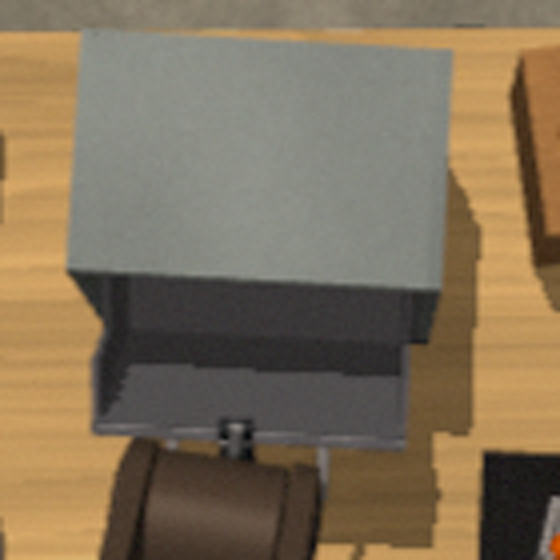

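View pics/s8.png

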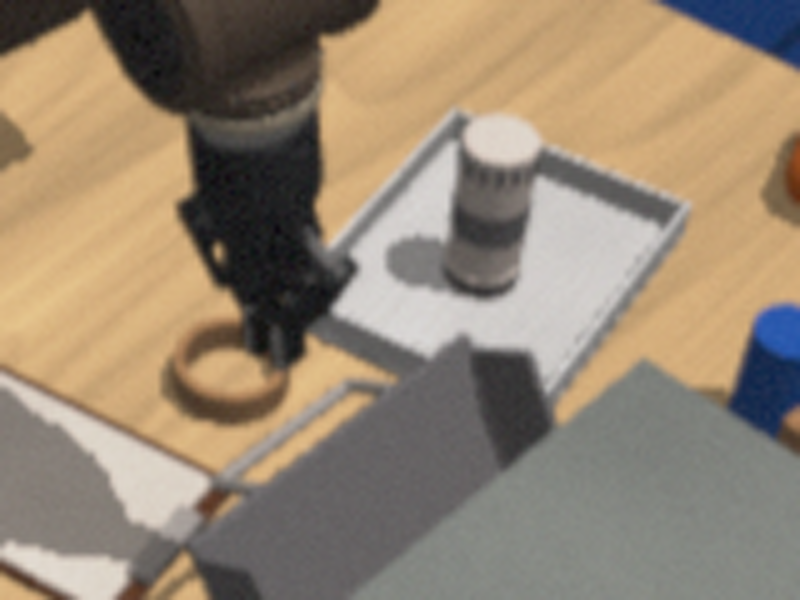

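```bash
cat >> h.py <<'E'
def pq(a,s=1): return quat(CX*np.sin(a)+np.array([0,0,-np.cos(a)]),s*CY)
E
python3 - <<'E'
from h import *
np.set_printoptions(precision=4,suppress=True)
bot.grip(0.0)
bot.line_to(btcp(.67,.1,.12),rot=pq(.1),speed=.1);st()
bot.line_to(btcp(.67,.1,.042),speed=.1,contact_N=12);st()
for t in(.74,.80,.85,.90):
    c=bot.line_to(btcp(t,.1,.029),speed=.04,contact_N=25);st(t,c)
    if c: break
im,d,C=snap('scene','pics/s9.png',(220,90,380,210),5)
E
```

```text
t22.4 [ 0.499  -0.0073  0.2743] w0.0002 F [ 0.5721 -0.2498 -1.3328] M [-0.0354  0.0659  0.0065]
t23.2 [ 0.5045 -0.0076  0.1964] w0.0001 F [-0.9973 -0.5256  2.6809] M [-0.0297  0.3196 -0.0788]
0.74 True t23.5 [ 0.5022 -0.0074  0.1929] w0.0001 F [-0.9605  0.2194  0.1652] M [ 0.0722  0.0591 -0.0075]
```

View pics/s9.png

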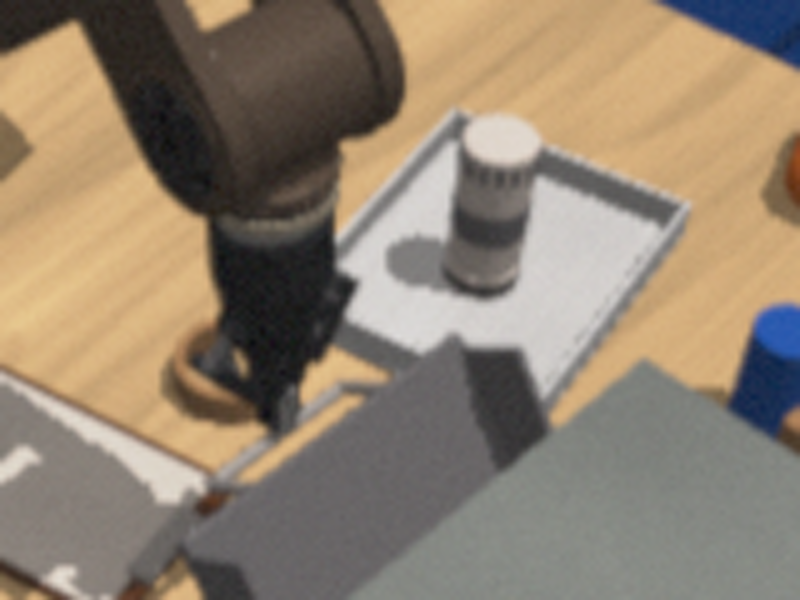

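Run:
```python
from h import *
np.set_printoptions(precision=4,suppress=True)
bot.line_to(btcp(.67,.1,.12),speed=.1);st()
im,d,C=snap('top','pics/t10.png',(170,50,310,190),4)
im,d,C2=snap('scene','pics/s10.png',(220,90,380,210),5)
Rm=np.array([CX,CY,[0,0,1]])
for nm,c in(('top',C),('scene',C2)):
    h=(c-np.array([*CO,0]))@Rm.T
    # bar points: |y|<.065, x<-.1, z .08-.2
    for y0,y1 in((-.115,-.07),(-.055,-.04),(.04,.055),(.07,.115)):
        m=(h[...,1]>y0)&(h[...,1]<y1)&(h[...,0]<-.07)&(h[...,0]>-.2)&(h[...,2]>.1)&(h[...,2]<.215)
        p=h[m];p=p[np.argsort(p[:,0])];print(nm,y0,len(p));print(p[:12].round(3).tolist())
```

```text
t24.5 [ 0.4988 -0.0073  0.2737] w-0.0000 F [ 0.1775  0.0231 -0.0736] M [ 0.0103  0.016  -0.0061]
top -0.115 200
[[-0.127, -0.104, 0.195], [-0.126, -0.101, 0.189], [-0.126, -0.107, 0.191], [-0.126, -0.11, 0.191], [-0.126, -0.114, 0.19], [-0.126, -0.075, 0.198], [-0.125, -0.072, 0.194], [-0.125, -0.079, 0.195], [-0.125, -0.088, 0.198], [-0.125, -0.085, 0.196], [-0.124, -0.104, 0.202], [-0.124, -0.082, 0.192]]
top -0.055 39
[[-0.105, -0.052, 0.178], [-0.105, -0.055, 0.179], [-0.102, -0.042, 0.174], [-0.102, -0.045, 0.174], [-0.101, -0.055, 0.173], [-0.101, -0.048, 0.171], [-0.1, -0.051, 0.167], [-0.098, -0.042, 0.17], [-0.097, -0.048, 0.168], [-0.097, -0.045, 0.164], [-0.097, -0.051, 0.164], [-0.097, -0.054, 0.165]]
top 0.04 35
[[-0.099, 0.046, 0.17], [-0.099, 0.049, 0.169], [-0.098, 0.043, 0.164], [-0.096, 0.042, 0.173], [-0.096, 0.053, 0.165], [-0.095, 0.046, 0.164], [-0.095, 0.05, 0.161], [-0.094, 0.04, 0.16], [-0.092, 0.05, 0.163], [-0.092, 0.047, 0.162], [-0.091, 0.054, 0.157], [-0.091, 0.044, 0.156]]
top 0.07 96
[[-0.125, 0.112, 0.194], [-0.125, 0.109, 0.194], [-0.123, 0.111, 0.20
[... 746 characters left out ...]
 [-0.158, -0.049, 0.166], [-0.157, -0.054, 0.17], [-0.157, -0.041, 0.169], [-0.157, -0.05, 0.172]]
scene 0.04 116
[[-0.165, 0.055, 0.166], [-0.163, 0.048, 0.167], [-0.161, 0.041, 0.169], [-0.16, 0.041, 0.165], [-0.16, 0.05, 0.168], [-0.158, 0.043, 0.165], [-0.158, 0.043, 0.17], [-0.157, 0.046, 0.168], [-0.157, 0.046, 0.164], [-0.157, 0.041, 0.163], [-0.156, 0.049, 0.172], [-0.155, 0.054, 0.169]]
scene 0.07 288
[[-0.125, 0.115, 0.193], [-0.125, 0.076, 0.194], [-0.125, 0.071, 0.193], [-0.125, 0.095, 0.194], [-0.124, 0.088, 0.195], [-0.123, 0.106, 0.197], [-0.123, 0.101, 0.196], [-0.122, 0.114, 0.196], [-0.121, 0.08, 0.198], [-0.121, 0.095, 0.197], [-0.121, 0.075, 0.198], [-0.12, 0.103, 0.196]]
```

View pics/t10.png

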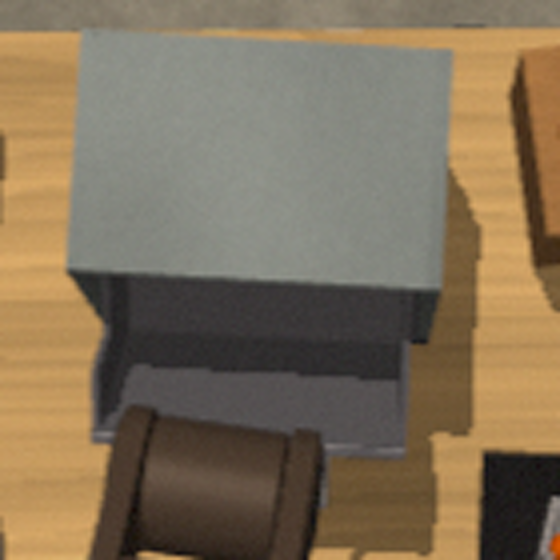

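```bash
sed -i 's/CO=np.array(\[.667,-.018\])/CO=np.array([.662,-.0177])/' h.py
python3 - <<'E'
from h import *
np.set_printoptions(precision=4,suppress=True)
bot.line_to(btcp(.60,.1,.045)+CX*0,speed=.1,contact_N=12);st()
bot.line_to(btcp(.63,.1,.032),speed=.02,contact_N=40);st()
for t in(.68,.73,.78):
    c=bot.line_to(btcp(t,.1,.029),speed=.025,contact_N=45);st(t,c)
    if c: break
im,d,C=snap('scene','pics/s11.png',(220,90,380,210),5)
E
```

```text
t25.4 [ 0.5107 -0.0081  0.2106] w-0.0002 F [-0.0186  0.4905 -0.2179] M [ 0.007   0.0433 -0.0118]
t26.4 [ 0.5078 -0.0079  0.1929] w-0.0002 F [-1.8165 -0.4651  1.4243] M [0.0252 0.2175 0.003 ]
0.68 False t27.1 [ 0.502  -0.0076  0.1822] w0.0002 F [1.1976 1.4709 0.8425] M [ 0.0326  0.0594 -0.0447]
0.73 False t27.6 [ 0.4957 -0.0071  0.174 ] w-0.0000 F [-0.4778 -0.6993 -0.0088] M [-0.0542  0.077   0.0333]
0.78 False t28.2 [ 0.4902 -0.0068  0.1657] w0.0001 F [-0.241  -0.6284 -0.3559] M [0.0719 0.0381 0.0013]
```

View pics/s11.png

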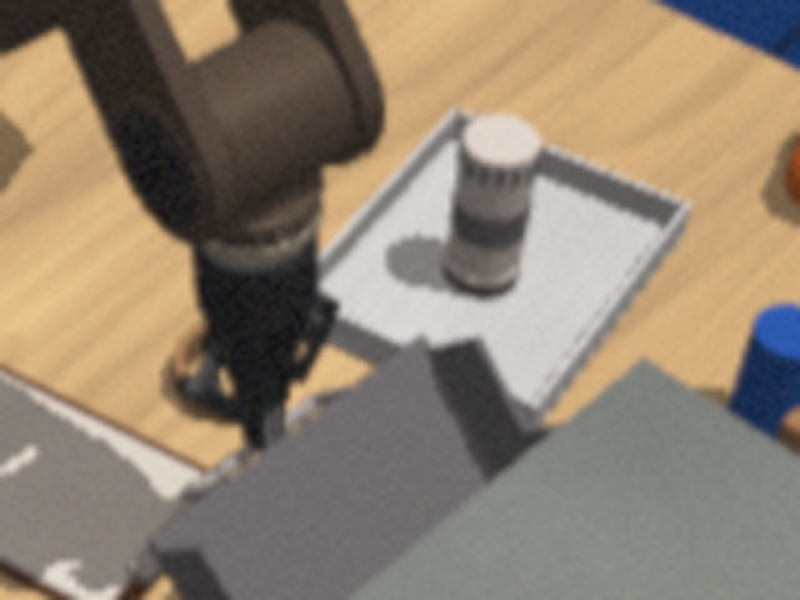

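Run:
```python
from h import *
np.set_printoptions(precision=4,suppress=True)
for t in(.82,.86,.90,.94):
    c=bot.line_to(btcp(t,.1,.029),speed=.02,contact_N=35);st(t,c)
    if c: break
bot.hold(.3);st()
im,d,C=snap('scene','pics/s12.png',(220,90,380,210),5)
```

```text
0.82 False t28.8 [ 0.486  -0.0065  0.1588] w0.0003 F [-0.9    -0.3723 -0.6524] M [-0.0154  0.0446  0.0117]
0.86 True t29.2 [ 0.4844 -0.0065  0.1549] w0.0001 F [-4.4887  0.4244 16.8285] M [0.1747 0.6348 0.0423]
t29.5 [ 0.4844 -0.0064  0.1549] w-0.0001 F [-3.6889  1.2939 15.8073] M [ 0.1333  0.5855 -0.0233]
```

View pics/s12.png

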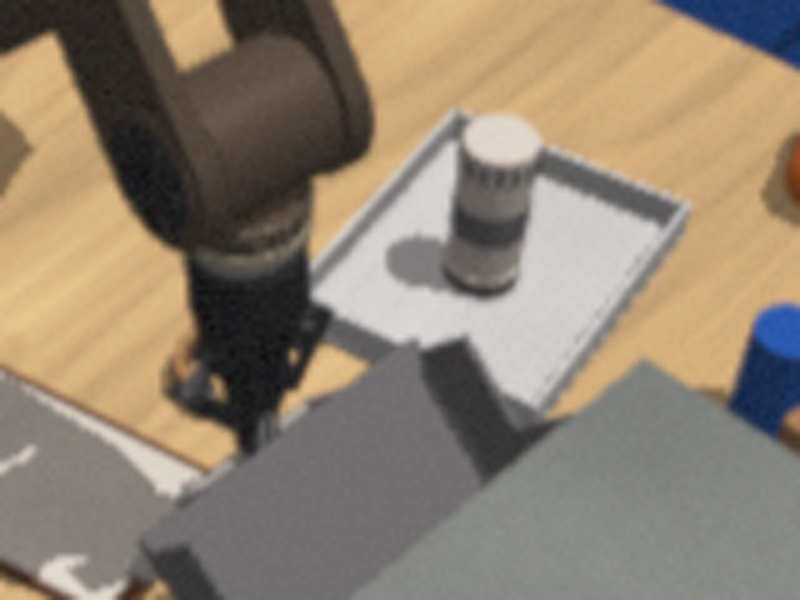

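Run:
```python
from h import *
np.set_printoptions(precision=4,suppress=True)
bot.line_to(btcp(.85,.1,.16),speed=.15);st()
bot.grip(.06)
bot.reach([.46,-.2,.33],quat(DOWN,yd(-.25)))
im,d,C=snap('top','pics/t13.png',(170,50,370,240),4)
im2,d2,C2=snap('scene','pics/s13.png',(130,170,310,310),4)
cv2.imwrite('pics/s13f.png',im2)
for nm,c in(('top',C),('scene',C2)):
  for k,(x,y) in(('L',(.44,-.287)),('R',(.456,-.403))):
    s=c.reshape(-1,3);s=s[(abs(s[:,0]-x)<.06)&(abs(s[:,1]-y)<.05)&(s[:,2]>.106)&(s[:,2]<.125)]
    if len(s)>5:print(nm,k,len(s),cv2.minAreaRect(s[:,:2].astype(np.float32)),s.mean(0),np.median(s,0))
```

```text
t30.5 [ 0.47   -0.0055  0.2833] w-0.0001 F [0.6643 0.3264 0.9492] M [ 0.0027 -0.0048  0.0146]
top L 26 ((0.4329703152179718, -0.315388947725296), (0.014364638365805149, 0.024462081491947174), 72.65830993652344) [ 0.4309 -0.3162  0.1181] [ 0.4301 -0.3162  0.1188]
top R 124 ((0.45609867572784424, -0.40087270736694336), (0.07280384749174118, 0.027110928669571877), 89.48695373535156) [ 0.4563 -0.4017  0.1183] [ 0.4559 -0.4023  0.1183]
scene L 194 ((0.44043996930122375, -0.2887059450149536), (0.07437068223953247, 0.03186086565256119), 77.40807342529297) [ 0.4429 -0.2904  0.1173] [ 0.4431 -0.2911  0.1185]
scene R 220 ((0.4580721855163574, -0.40458986163139343), (0.032775815576314926, 0.07465871423482895), 0.5337127447128296) [ 0.4598 -0.4057  0.1176] [ 0.4612 -0.4061  0.1189]
```

View pics/t13.png

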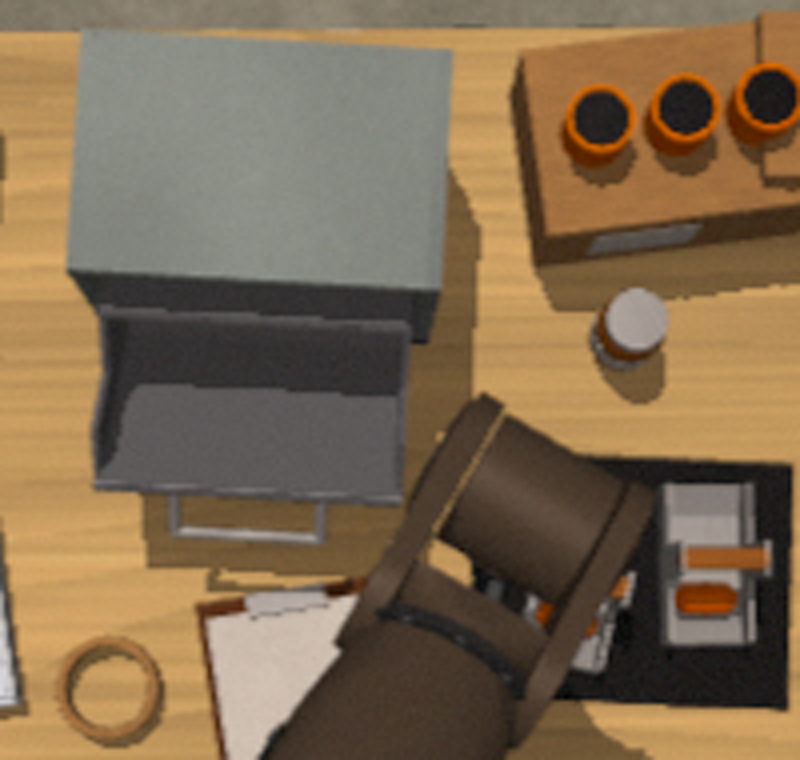

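View pics/s13.png

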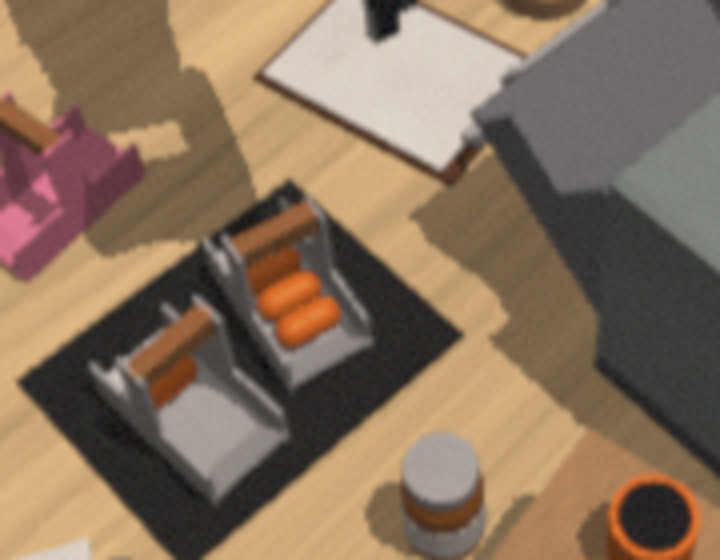

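```bash
cat >> h.py <<'E'
def pour(th,gx=-.08,gy=0,gz=.35,s=1):
    a=np.radians(th);up=np.array([0,0,np.cos(a)])+np.sin(a)*CY*s
    y=np.cos(a)*CY*s-np.sin(a)*np.array([0,0,1]);return H(gx,gy,gz)+.006*up,quat(-up,y)
E
python3 - <<'E'
from h import *
np.set_printoptions(precision=4,suppress=True)
g=np.array([.440,-.288]);q=quat(DOWN,yd(-.24))
bot.reach([*g,.22],q)
bot.grip(.05)
c=bot.line_to([*g,.116],speed=.1,contact_N=10);st(c)
bot.grip(.01,effort=100);bot.hold(.2);st()
bot.line_to([*g,.15],speed=.08);bot.hold(.2);st()
im,d,C=snap('scene','pics/s14.png',(130,170,310,310),4)
print([bot.ik(*pour(t)) for t in(0,30,60,70)])
E
```

```text
False t34.6 [ 0.4402 -0.2882  0.1165] w0.0501 F [0.0252 0.1041 0.4351] M [-0.0246 -0.0487 -0.0465]
t35.2 [ 0.44   -0.2881  0.1164] w0.0165 F [-3.0597  0.0668  6.7368] M [ 0.1544  0.2034 -0.0054]
t35.9 [ 0.4398 -0.2879  0.1495] w0.0161 F [ 0.7381 -0.5427 -4.0613] M [-0.0134 -0.0128  0.0526]
[array([-0.1351,  0.3454,  1.5255, -0.    ,  1.2708, -1.6425]), array([ 0.0664,  0.394 ,  1.5337, -0.5363,  1.3264, -1.2784]), array([ 0.2057,  0.5091,  1.5799, -0.9896,  1.5232, -0.9944]), array([ 0.2325,  0.5572,  1.6019, -1.1187,  1.6089, -0.9212])]
```

View pics/s14.png

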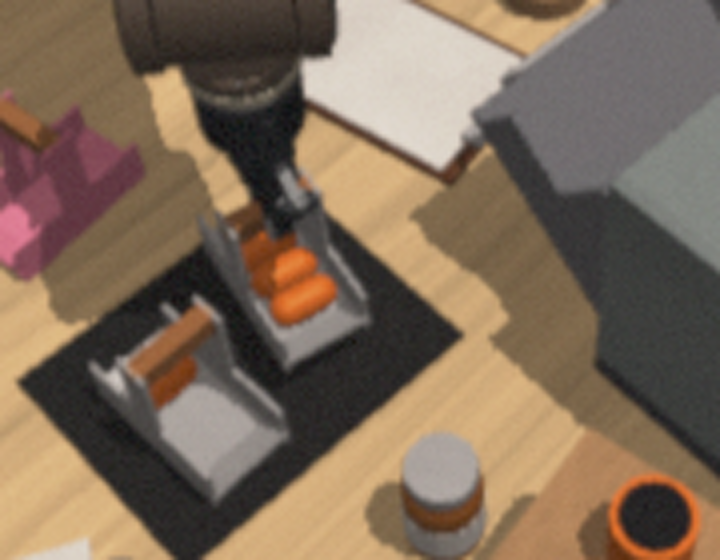

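Run:
```python
from h import *
np.set_printoptions(precision=4,suppress=True)
bot.line_to([.440,-.288,.37],speed=.15);st()
p,q=pour(0)
bot.line_to([p[0],p[1],.37],speed=.15,rot=q);st()
im,d,C=snap('scene','pics/s15.png',(150,70,390,250),3.3)
im,d,C=snap('top','pics/t15.png',(170,50,370,240),4)
```

```text
t37.6 [ 0.4399 -0.2879  0.3693] w0.0166 F [-0.006   0.1551 -3.156 ] M [-0.0056 -0.0129  0.0236]
t39.8 [ 0.582 -0.013  0.37 ] w0.0162 F [-0.3685 -0.1675 -3.145 ] M [-0.0557  0.0358 -0.0012]
```

View pics/s15.png

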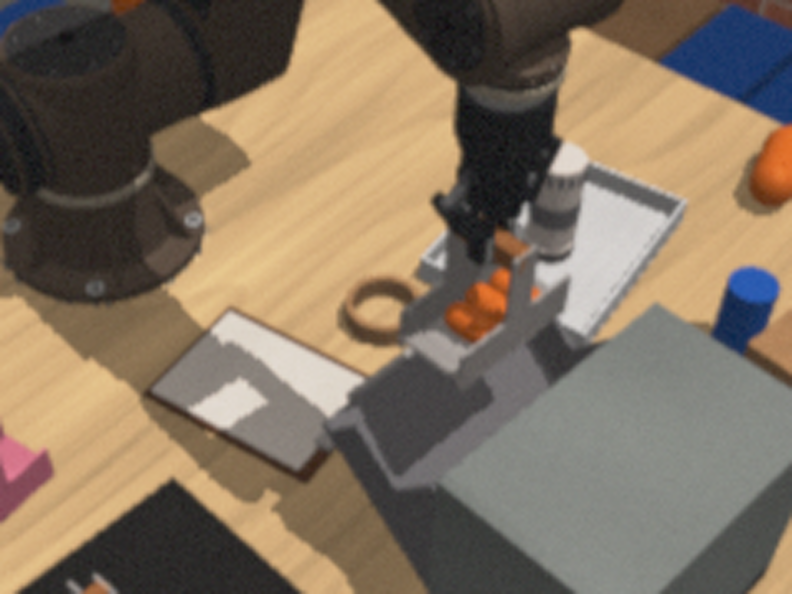

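```bash
cat >> h.py <<'E'
def go(p,q,T):
    d=np.linalg.norm(np.array(p)-bot.state()['ee_pos']);bot.line_to(p,speed=max(d,5e-4)/T,rot=q)
E
python3 - <<'E'
from h import *
np.set_printoptions(precision=4,suppress=True)
p,q=pour(0);go(p,q,.5)
for th,T in((25,1.2),(45,1.2),(60,1.0)):
    go(*pour(th),T);st(th)
bot.hold(.4);st()
im,d,C=snap('scene','pics/s16.png',(150,70,390,250),3.3)
im,d,C=snap('top','pics/t16.png',(170,50,370,240),4)
E
```

```text
25 t41.6 [ 0.5824 -0.0102  0.3556] w0.0164 F [-0.083   0.2878 -3.4178] M [ 0.5194 -0.0272 -0.0577]
45 t42.4 [ 0.5825 -0.0086  0.3546] w0.0162 F [ 0.9033 -0.0146 -1.6193] M [ 0.7919 -0.0548 -0.0448]
60 t43.1 [ 0.5826 -0.0076  0.3533] w0.0165 F [ 0.3222  0.0213 -2.579 ] M [ 0.8726 -0.0079  0.0273]
t43.5 [ 0.5824 -0.0075  0.3532] w0.0165 F [ 0.4742  0.4578 -2.6603] M [ 0.8659 -0.0703  0.0194]
```

View pics/s16.png

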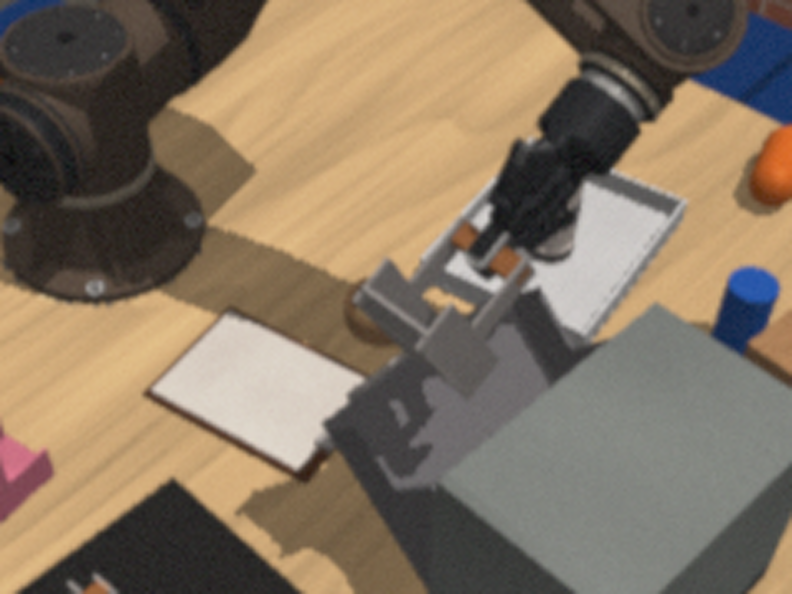

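View pics/t16.png

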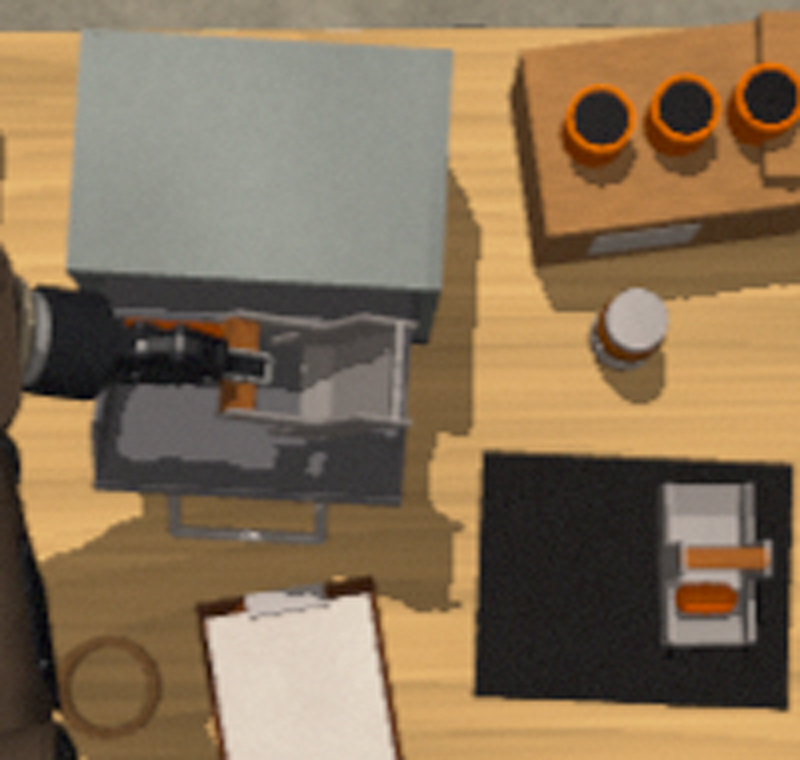

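Run:
```python
from h import *
np.set_printoptions(precision=4,suppress=True)
go(*pour(70),.6);bot.hold(.3)
go(*pour(35),.9);go(*pour(0),.9);st()
p,q=pour(0)
bot.line_to([p[0],p[1],.37],speed=.1)
bot.line_to([.440,-.288,.37],speed=.2,rot=quat(DOWN,yd(-.24)));st()
im,d,C=snap('top','pics/t17.png',(170,50,370,240),4)
im,d,C=snap('scene','pics/s17.png',(130,100,370,280),3.3)
```

```text
t46.6 [ 0.5821 -0.0124  0.3558] w0.0164 F [ 0.2925  0.4741 -2.5669] M [0.0431 0.0069 0.0178]
t48.8 [ 0.4402 -0.2876  0.37  ] w0.0164 F [ 0.2493 -0.2976 -2.3021] M [ 0.0151 -0.0181  0.0254]
```

View pics/t17.png

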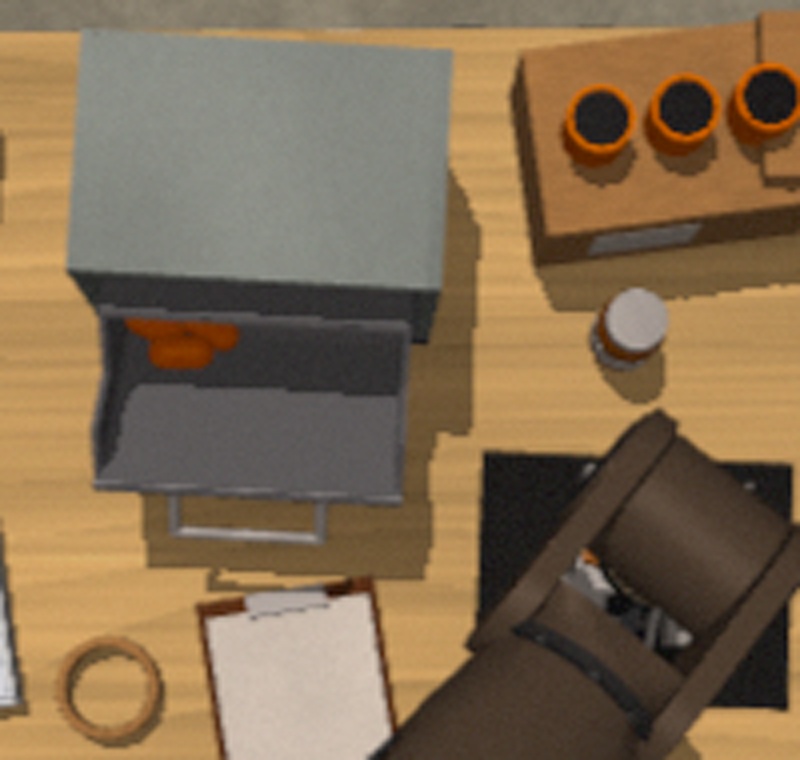

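View pics/s17.png

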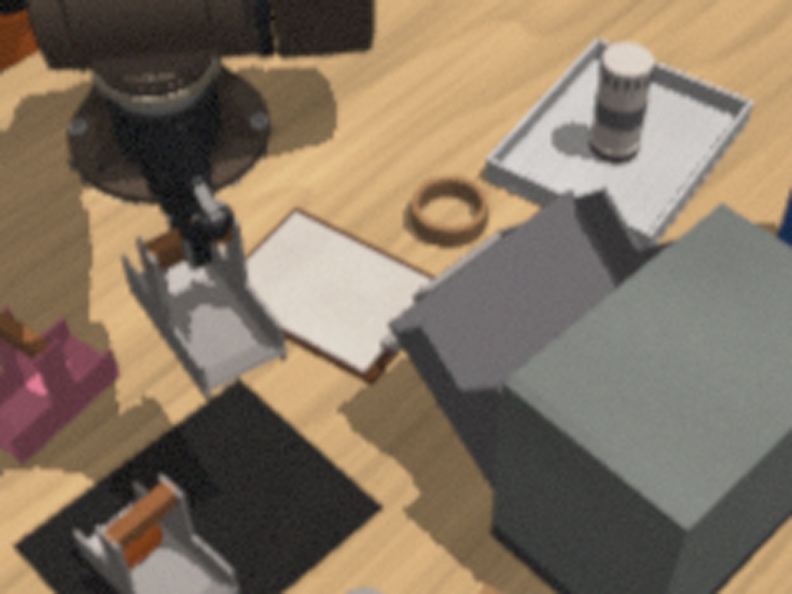

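Run:
```python
from h import *
np.set_printoptions(precision=4,suppress=True)
bot.line_to([.440,-.288,.13],speed=.15)
c=bot.line_to([.440,-.288,.112],speed=.02,contact_N=4);st(c)
bot.grip(.05);bot.hold(.2)
bot.line_to([.440,-.288,.22],speed=.12)
g=np.array([.457,-.403]);q=quat(DOWN,yd(-.01))
bot.reach([*g,.22],q)
im,d,C=snap('scene','pics/s18.png',(130,170,310,310),4)
c=bot.line_to([*g,.116],speed=.1,contact_N=10);st(c)
bot.grip(.01,effort=100);bot.hold(.2);st()
bot.line_to([*g,.15],speed=.08);bot.hold(.2);st()
im,d,C=snap('scene','pics/s19.png',(130,170,310,310),4)
```

```text
True t51.3 [ 0.4397 -0.2879  0.1164] w0.0165 F [-1.5145  1.1626  6.0838] M [-0.0314  0.0966 -0.0831]
False t54.7 [ 0.4572 -0.4032  0.1166] w0.0499 F [ 0.2683  0.0287 -0.007 ] M [ 0.0075 -0.0319  0.0147]
t55.3 [ 0.457  -0.403   0.1163] w0.0169 F [-2.0809  1.6592  6.4323] M [0.1198 0.1461 0.0861]
t56.1 [ 0.4569 -0.4029  0.1495] w0.0162 F [-1.033   0.0526 -3.0888] M [-0.0347 -0.0004  0.0272]
```

View pics/s18.png

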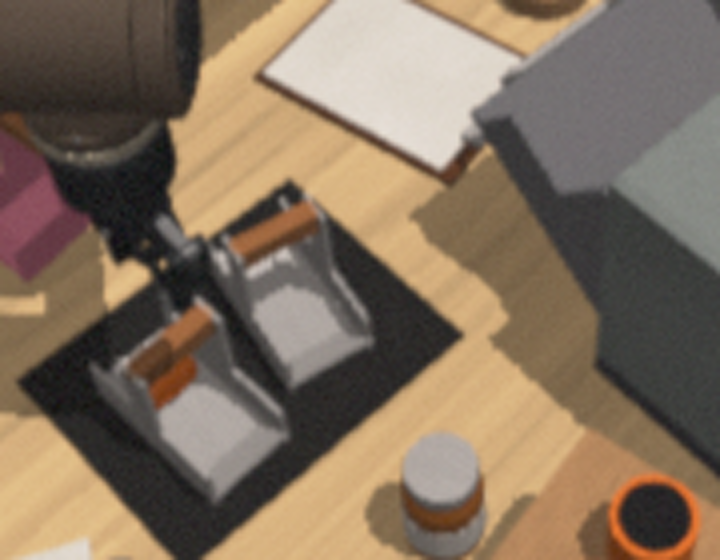

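View pics/s19.png

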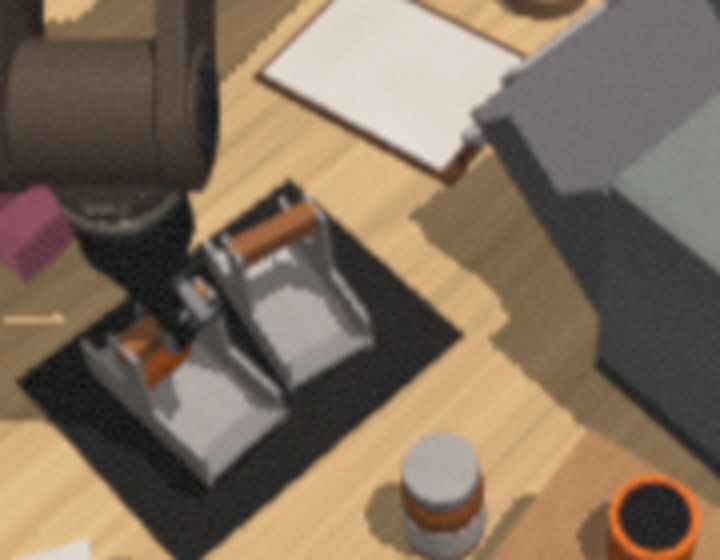

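Run:
```python
from h import *
np.set_printoptions(precision=4,suppress=True)
g=[.457,-.403]
bot.line_to([*g,.37],speed=.15);st()
p,q=pour(0)
bot.line_to([p[0],p[1],.37],speed=.15,rot=q);st()
im,d,C=snap('scene','pics/s20.png',(150,70,390,250),3.3)
go(p,q,.5)
for th,T in((25,1.2),(45,1.2),(60,1.0)):
    go(*pour(th),T);st(th)
bot.hold(.4);st()
im,d,C=snap('scene','pics/s21.png',(150,70,390,250),3.3)
im,d,C=snap('top','pics/t21.png',(170,50,370,240),4)
```

```text
t57.7 [ 0.4569 -0.4029  0.3692] w0.0164 F [-0.2519 -0.0802 -2.7965] M [ 0.0425  0.024  -0.0117]
t60.6 [ 0.5821 -0.013   0.37  ] w0.0166 F [-0.2599 -0.5386 -3.485 ] M [0.0515 0.0017 0.0302]
25 t62.3 [ 0.5824 -0.0102  0.3556] w0.0163 F [-0.7301  0.186  -2.3672] M [ 0.3552 -0.0414  0.0194]
45 t63.2 [ 0.5825 -0.0086  0.3545] w0.0165 F [-0.039  -1.2201 -2.6872] M [ 0.6762 -0.0704  0.0041]
60 t63.9 [ 0.5826 -0.0076  0.3533] w0.0165 F [ 0.1987 -0.8516 -1.848 ] M [ 0.8676 -0.0377 -0.011 ]
t64.2 [ 0.5825 -0.0076  0.3532] w0.0166 F [ 0.0279  0.4213 -3.3831] M [ 0.8732 -0.0512 -0.0437]
```

View pics/s21.png

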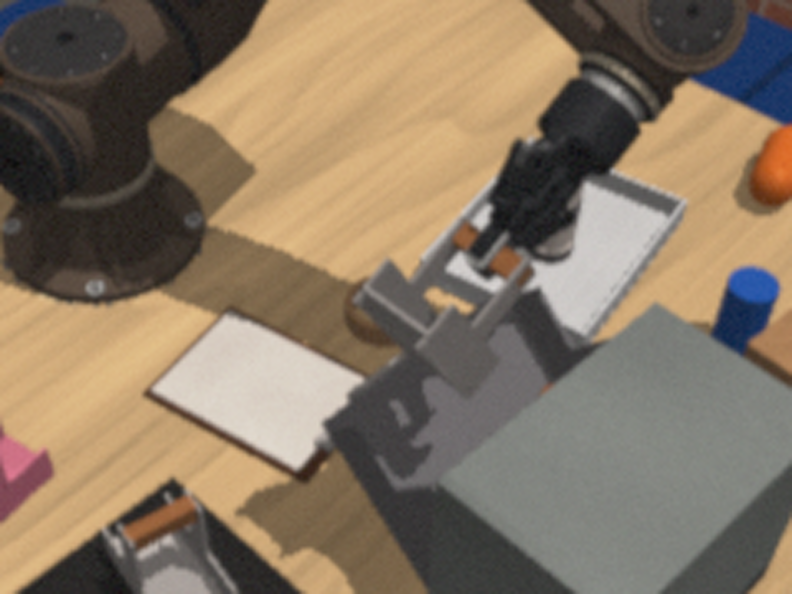

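View pics/t21.png

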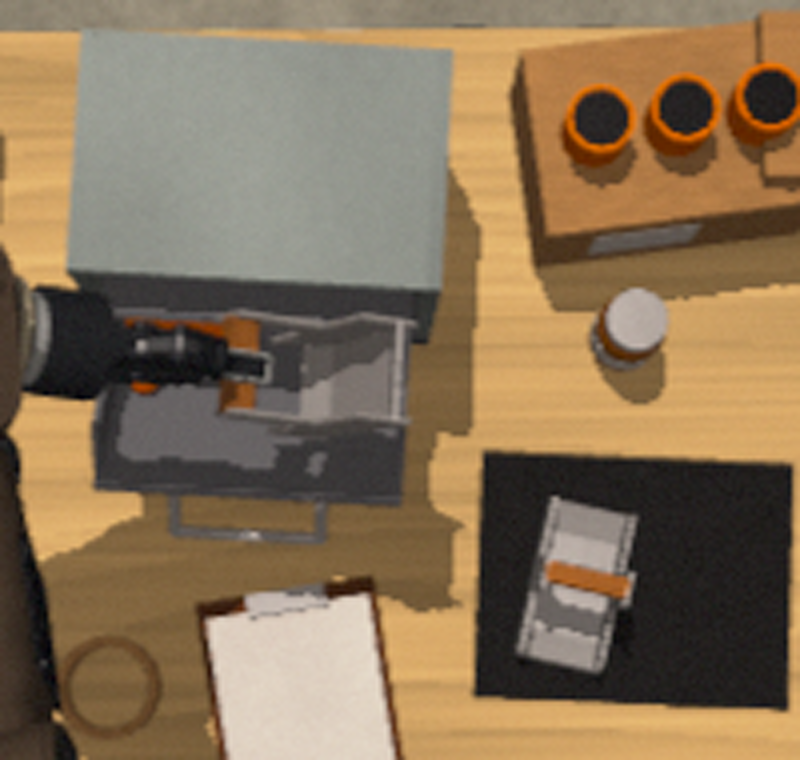

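Run:
```python
from h import *
np.set_printoptions(precision=4,suppress=True)
go(*pour(70),.6);bot.hold(.3)
go(*pour(35),.9);go(*pour(0),.9)
p,q=pour(0)
bot.line_to([p[0],p[1],.37],speed=.1)
bot.line_to([.457,-.403,.37],speed=.2,rot=quat(DOWN,yd(-.01)));st()
im,d,C=snap('top','pics/t22.png',(170,50,370,240),4)
bot.line_to([.457,-.403,.13],speed=.15)
c=bot.line_to([.457,-.403,.112],speed=.02,contact_N=4);st(c)
bot.grip(.05);bot.hold(.2)
bot.line_to([.457,-.403,.30],speed=.15)
im,d,C=snap('scene','pics/s22.png',(130,100,370,310),3)
```

```text
t69.8 [ 0.4572 -0.4024  0.3701] w0.0162 F [ 0.4244  0.1497 -2.2149] M [-0.0014  0.0397 -0.0614]
True t72.3 [ 0.4567 -0.4029  0.1163] w0.0165 F [-3.1998  0.235   4.519 ] M [-0.0186  0.1521 -0.0134]
```

View pics/t22.png

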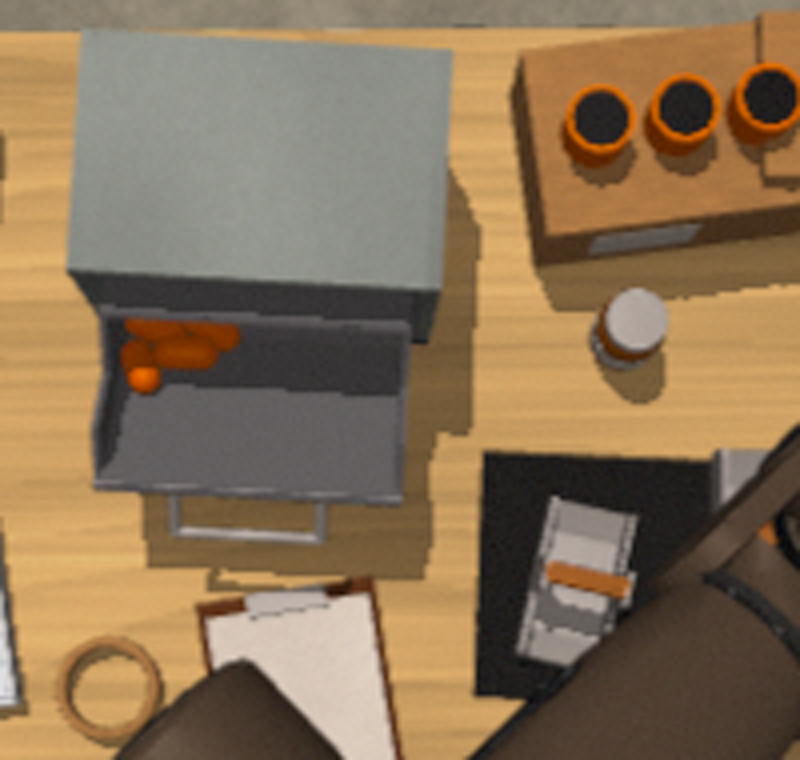

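View pics/s22.png

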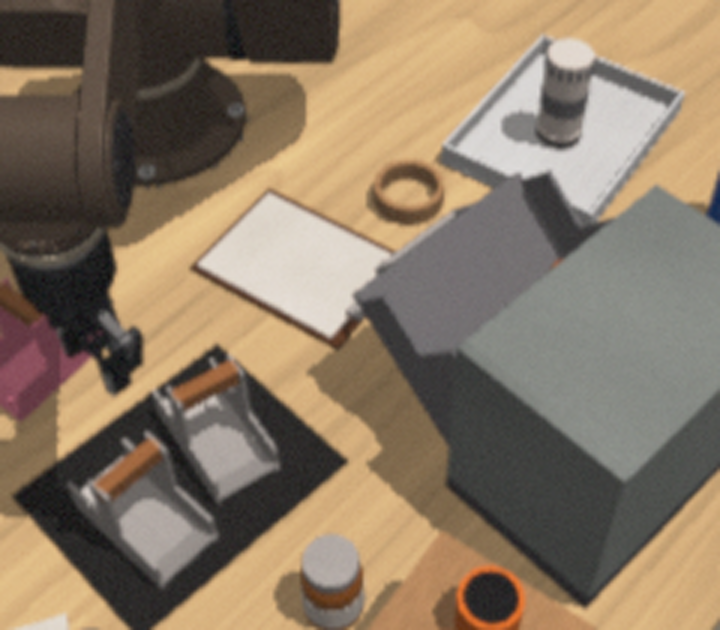

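```bash
cat >> h.py <<'E'
def ptcp(t,b=0,dz=.015): return bar(t)-CX*(.016+b)+np.array([0,0,dz])
E
python3 - <<'E'
from h import *
np.set_printoptions(precision=4,suppress=True)
print(bot.ik(ptcp(.85,.02),pq(0)),bot.ik(ptcp(0),pq(0)))
bot.reach(ptcp(.85,.025)+[0,0,.2],pq(0))
bot.grip(0)
im,d,C=snap('top','pics/t23.png',(170,50,370,240),4)
c=bot.line_to(ptcp(.85,.025),speed=.12,contact_N=10);st(c)
c=bot.line_to(ptcp(.85,.0),speed=.04,contact_N=40);st(c)
for t in(.75,.65,.55):
    c=bot.line_to(ptcp(t),speed=.04,contact_N=60);st(t,c)
    if c: break
im,d,C=snap('scene','pics/s23.png',(200,70,390,230),4)
E
```

```text
[-0.1563  0.4278  2.0987 -0.      0.6151 -1.6637] [-0.1328  0.4736  1.6385 -0.      1.0295 -1.6402]
False t78.2 [ 0.4454 -0.004   0.1403] w0.0002 F [ 0.1516  0.4757 -0.3277] M [-0.0201  0.0095 -0.015 ]
True t78.8 [ 0.4631 -0.0047  0.1389] w0.0004 F [-3.2377  0.3294  1.2262] M [ 0.0754  0.5027 -0.0379]
0.75 False t79.6 [ 0.4744 -0.0054  0.1565] w0.0004 F [-33.2192  -0.1691  20.6523] M [-0.0336  5.4026 -0.0314]
0.65 False t80.2 [ 0.4869 -0.0062  0.1733] w0.0001 F [-35.7101   1.0788  30.2682] M [0.0549 5.7633 0.0249]
0.55 False t80.9 [ 0.5048 -0.0076  0.1881] w-0.0002 F [-10.3885  -0.2792   7.9821] M [0.0466 1.6506 0.0184]
```

View pics/s23.png

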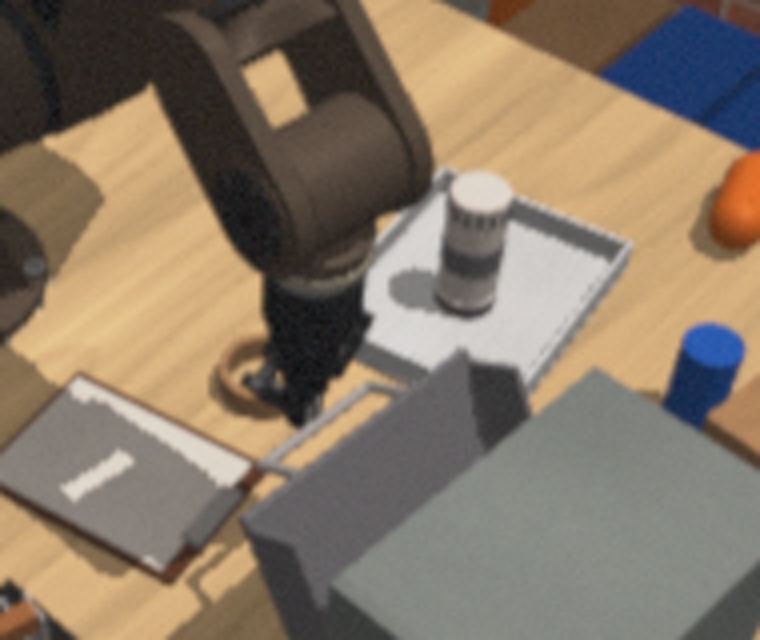

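Run:
```python
from h import *
np.set_printoptions(precision=4,suppress=True)
print(ptcp(.55),ptcp(.65));st()
im,d,C=snap('top','pics/t24.png',(170,50,370,240),4)
```

```text
[ 0.506  -0.0078  0.1877] [ 0.4925 -0.0069  0.173 ]
t80.9 [ 0.5049 -0.0076  0.188 ] w-0.0003 F [-11.2563   0.4173   8.132 ] M [ 0.1118  1.6038 -0.0205]
```

View pics/t24.png

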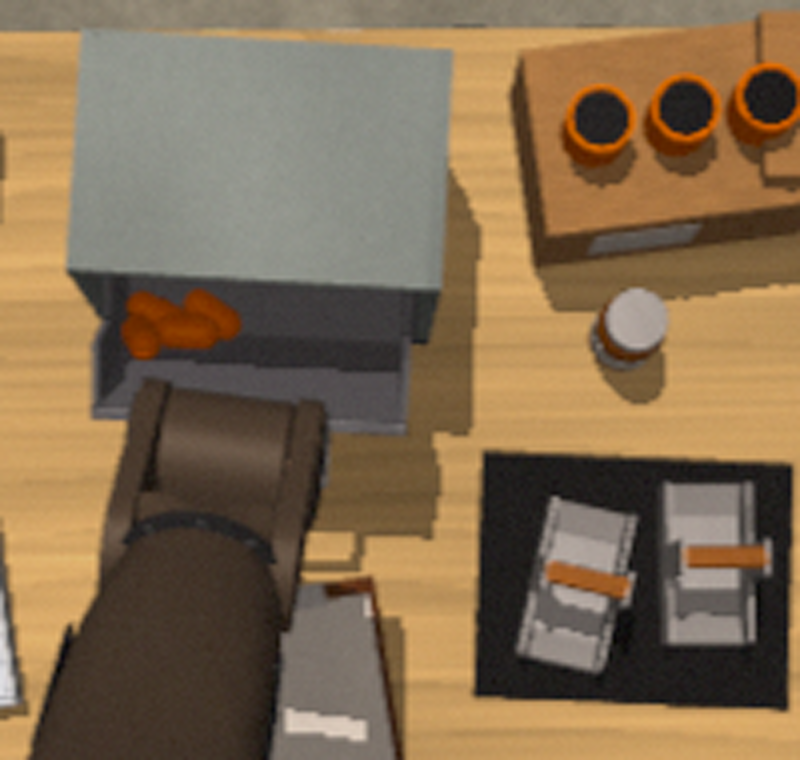

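View pics/t23.png

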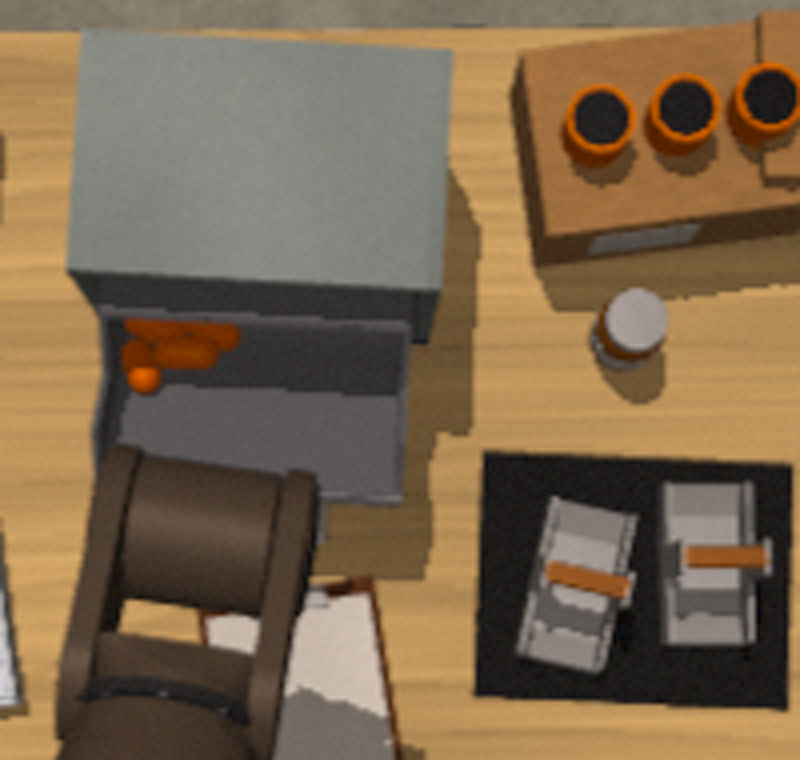

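Run:
```python
from h import *
np.set_printoptions(precision=4,suppress=True)
for t in(.47,.4,.3,.2,.1):
    c=bot.line_to(ptcp(t),speed=.04,contact_N=40);st(t,c)
    if c: break
im,d,C=snap('scene','pics/s25.png',(200,70,390,230),4)
```

```text
0.47 False t81.5 [ 0.518  -0.0085  0.1987] w-0.0001 F [-2.5388  0.8904  2.4104] M [ 0.0275  0.4376 -0.0381]
0.4 False t82.0 [ 0.5294 -0.0093  0.2072] w-0.0002 F [-0.3865 -0.2841 -0.1627] M [ 0.0178 -0.0015 -0.0533]
0.3 False t82.7 [ 0.5458 -0.0103  0.218 ] w0.0002 F [ 0.4825 -0.2569  0.6144] M [ 0.0044  0.0422 -0.0135]
0.2 False t83.3 [ 0.5634 -0.0114  0.2272] w-0.0002 F [ 0.1352  1.0763 -0.1205] M [-0.0004 -0.0241 -0.0253]
0.1 False t84.0 [ 0.582  -0.0126  0.2345] w0.0002 F [ 0.4362  0.8451 -0.0013] M [ 0.0484 -0.0548 -0.0233]
```

View pics/s25.png

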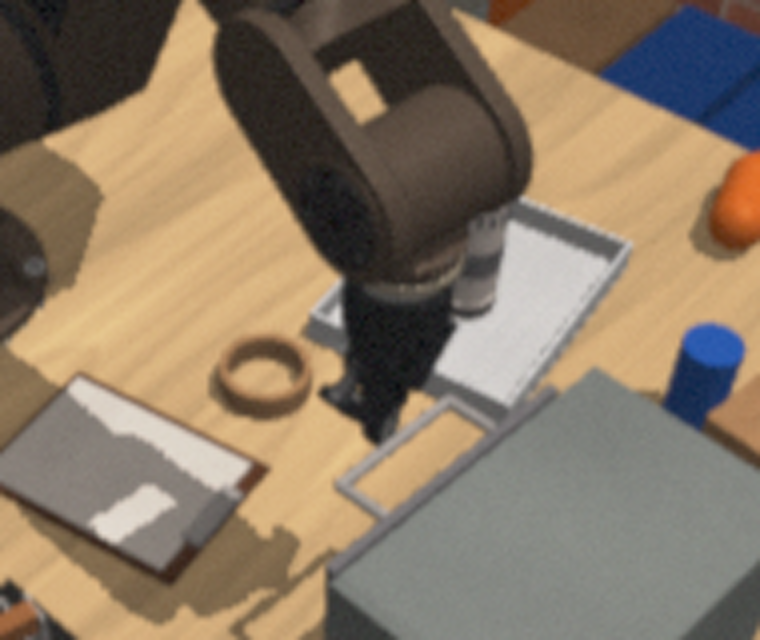

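Run:
```python
from h import *
np.set_printoptions(precision=4,suppress=True)
for t in(.05,0.0):
    c=bot.line_to(ptcp(t,0,.01),speed=.03,contact_N=40);st(t,c)
    if c: break
p=ptcp(0,0,.01)
for k in range(10):
    c=bot.line_to(p+CX*.003*(k+1),speed=.02,contact_N=40);s=bot.state();f=-s['wrist_force']@CX;print(k,c,s['ee_pos'],f)
    if f>18: break
bot.hold(.3);st()
im,d,C=snap('scene','pics/s26.png',(200,70,390,230),4)
```

```text
0.05 False t84.5 [ 0.5916 -0.0132  0.2323] w-0.0003 F [ 0.3268 -0.359   0.4185] M [-0.0104  0.0245  0.0204]
0.0 True t84.8 [ 0.5941 -0.0133  0.2327] w0.0002 F [-4.2784  0.2852  4.5364] M [-0.0011  0.6769  0.02  ]
0 True [ 0.5943 -0.0132  0.2325] 5.620687523244221
1 True [ 0.5944 -0.0132  0.2323] 4.641798114613529
2 True [ 0.5945 -0.0131  0.2321] 5.872219807063874
3 True [ 0.5946 -0.0131  0.2319] 5.758471201509588
4 True [ 0.5947 -0.013   0.2317] 5.404747941420764
5 True [ 0.5947 -0.013   0.2316] 5.211244612795026
6 True [ 0.5948 -0.013   0.2314] 5.664564963098619
7 True [ 0.5949 -0.0129  0.2314] 5.4978437205168715
8 True [ 0.5949 -0.0129  0.2312] 5.766128091325071
9 True [ 0.595  -0.0129  0.2312] 5.682996805795808
t90.6 [ 0.5949 -0.0129  0.2312] w-0.0001 F [-4.6729  0.7104  4.6409] M [-0.013   0.6968  0.0204]
```

View pics/s26.png

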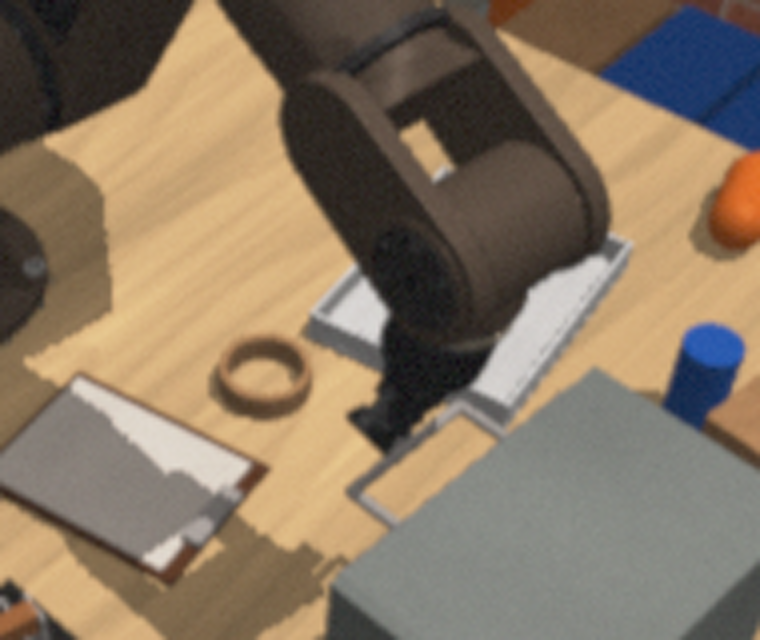

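Run:
```python
from h import *
np.set_printoptions(precision=4,suppress=True)
s=bot.state();q=s['eef_rot'];print(Rn.from_quat([*q[1:],q[0]]).as_matrix(),s['joint_pos'])
im,d,C=snap('top','pics/t27.png',(180,50,300,190),5)
```

```text
[[-0.9721  0.0578 -0.2274]
 [ 0.0555  0.9983  0.0163]
 [ 0.2279  0.0033 -0.9737]] [-0.1276  0.553   1.535  -0.0133  1.2832 -1.6358]
```

View pics/t27.png

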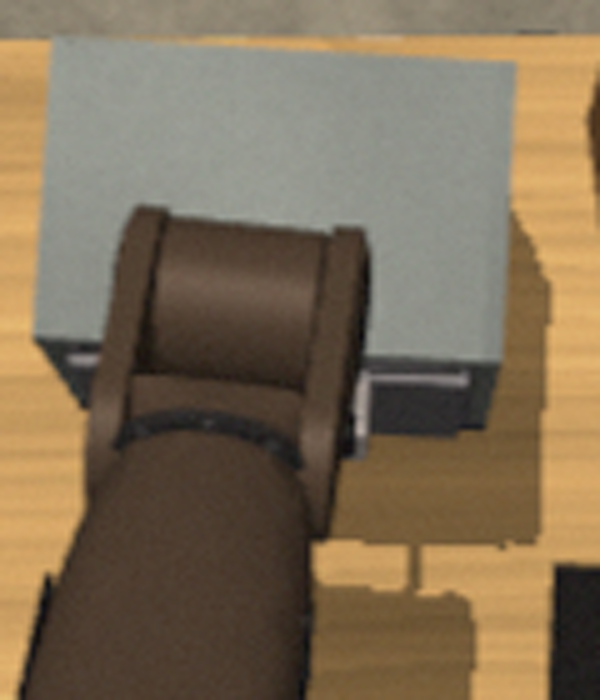

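Run:
```python
from h import *
np.set_printoptions(precision=4,suppress=True)
bot.line_to(ptcp(0,.06,.01),speed=.06);bot.line_to(ptcp(0,.09,.06),speed=.1,rot=pq(0));st()
bot.reach([.48,.15,.33],pq(0))
im,d,C=snap('top','pics/t28.png',(180,50,300,190),5)
im,d2,C2=snap('scene','pics/s28.png',(200,70,390,230),4)
```

```text
t92.5 [ 0.5115 -0.0082  0.2847] w0.0004 F [0.0205 0.5183 0.1354] M [-0.0221  0.0175  0.0207]
```

View pics/t28.png

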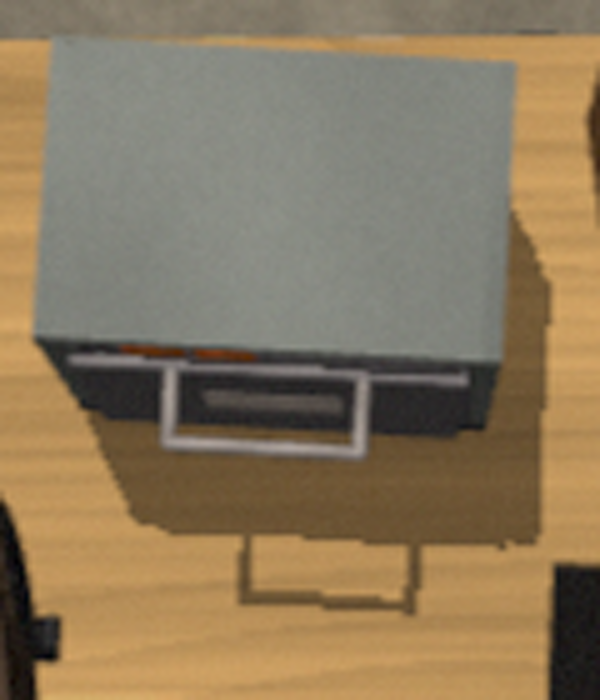

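View pics/s28.png

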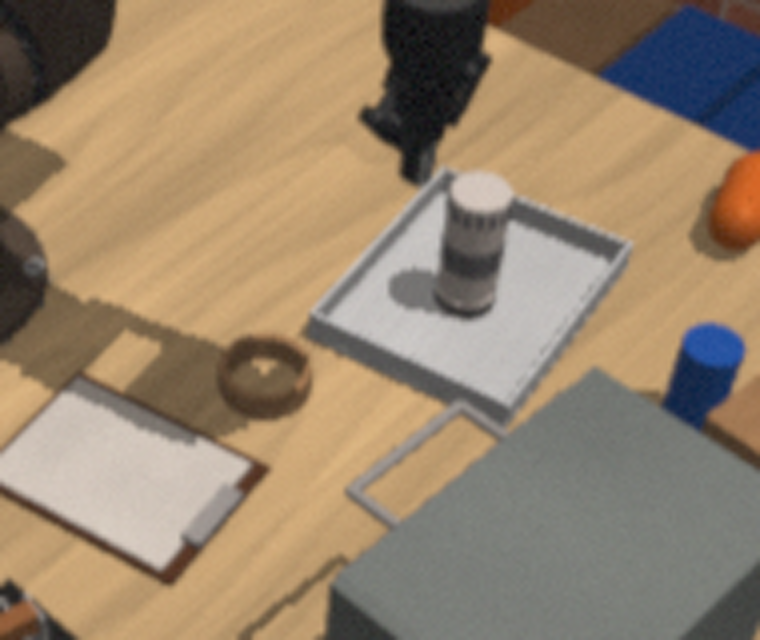

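Run:
```python
from h import *
np.set_printoptions(precision=3,suppress=True)
im,d,C=snap('top','pics/t29.png',(190,105,285,150),8)
hsv=cv2.cvtColor(im,cv2.COLOR_BGR2HSV)
Rm=np.array([CX,CY,[0,0,1]]);h=(C-np.array([*CO,0]))@Rm.T
sub=(slice(108,130),slice(190,285))
m=np.zeros(im.shape[:2],bool);m[sub]=True
m&=(hsv[...,0]<14)&(hsv[...,1]>150)&(C[...,2]<.25)
print('orange',m.sum());print(np.c_[np.argwhere(m),h[m]][::2])
# front plate top edge rows at several columns
for u in(200,262,270):
    print(u);print(np.c_[np.arange(116,142),h[116:142,u]])
```

```text
orange 32
[[119.    205.      0.032   0.103   0.097]
 [119.    207.      0.032   0.096   0.099]
 [119.    210.      0.033   0.086   0.097]
 [120.    207.      0.002   0.081   0.232]
 [120.    209.      0.028   0.089   0.103]
 [120.    212.      0.03    0.079   0.096]
 [120.    214.      0.038   0.076   0.057]
 [120.    216.      0.04    0.07    0.051]
 [120.    220.      0.039   0.055   0.062]
 [120.    222.      0.039   0.048   0.063]
 [120.    224.      0.039   0.041   0.064]
 [120.    226.      0.039   0.034   0.064]
 [121.    222.      0.002   0.034   0.229]
 [121.    224.      0.002   0.028   0.232]
 [121.    226.      0.003   0.022   0.227]
 [121.    228.      0.037   0.027   0.062]]
200
[[116.      0.01    0.101   0.249]
 [117.      0.006   0.1     0.253]
 [118.      0.006   0.102   0.241]
 [119.      0.031   0.12    0.1  ]
 [120.      0.001   0.102   0.232]
 [121.     -0.001   0.103   0.227]
 [122.     -0.005   0.102   0.232]
 [123.     -0.008   0.102   0.228]
 [124.     -0.006   0.105   0.204]
 [125.     -0.007   0.107   0.192]
 [126.     -0.006   0.109   0.171]
 [127.     -
[... 1643 characters left out ...]
 [122.      0.005  -0.116   0.239]
 [123.      0.031  -0.118   0.094]
 [124.      0.001  -0.116   0.227]
 [125.     -0.002  -0.116   0.229]
 [126.     -0.006  -0.116   0.229]
 [127.     -0.008  -0.117   0.224]
 [128.     -0.007  -0.117   0.201]
 [129.     -0.006  -0.118   0.183]
 [130.     -0.007  -0.118   0.167]
 [131.     -0.007  -0.118   0.154]
 [132.     -0.007  -0.119   0.131]
 [133.     -0.007  -0.119   0.117]
 [134.     -0.007  -0.12    0.095]
 [135.     -0.005  -0.121   0.067]
 [136.     -0.007  -0.121   0.056]
 [137.     -0.006  -0.122   0.032]
 [138.     -0.003  -0.123  -0.007]
 [139.     -0.008  -0.123   0.001]
 [140.     -0.012  -0.123  -0.001]
 [141.     -0.016  -0.123   0.001]]
```

View pics/t29.png

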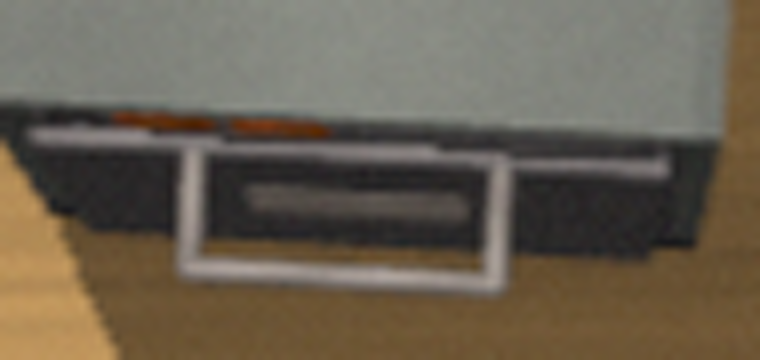

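```bash
sed -i 's/CO=np.array(\[.662,-.0177\])/CO=np.array([.655,-.0172])/' h.py
python3 - <<'E'
from h import *
np.set_printoptions(precision=4,suppress=True)
bot.reach(ptcp(0,.05,.10),pq(0))
bot.line_to(ptcp(0,.03,.005),speed=.12,contact_N=10);st()
c=bot.line_to(ptcp(0,-.01,.005),speed=.02,contact_N=22);st(c);bot.hold(.3);st()
bot.line_to(ptcp(0,.05,.005),speed=.08,rot=pq(0))
bot.line_to(ptcp(0,.07,.08),speed=.15)
bot.reach([.35,-.35,.38],pq(0));bot.hold(.3);st()
im,d,C=snap('top','pics/t30.png')
im2,d2,C2=snap('scene','pics/s30.png')
Rm=np.array([CX,CY,[0,0,1]]);h=(C-np.array([*CO,0]))@Rm.T
for y in(-.1,.1):
    m=(abs(h[...,1]-y)<.02)&(h[...,2]>.05)&(h[...,2]<.22)&(abs(h[...,0])<.03)
    p=h[m];k=np.polyfit(p[:,2],p[:,0],1);print(y,m.sum(),'tilt',-k[0],'x0',k[1])
def top(Cc,x,y,z):
    s=Cc.reshape(-1,3);s=s[(abs(s[:,0]-x)<.06)&(abs(s[:,1]-y)<.06)&(abs(s[:,2]-z)<.008)];return cv2.minEnclosingCircle(s[:,:2].astype(np.float32)) if len(s)>5 else None
print(top(C,.428,.343,.146),top(C,.661,-.336,.1),top(C,.681,.36,.1))
E
```

```text
t95.0 [ 0.5643 -0.0112  0.2307] w0.0000 F [0.3941 0.0221 0.0605] M [0.0414 0.0062 0.0216]
True t96.4 [ 0.5938 -0.0133  0.2294] w0.0002 F [-1.7838  0.7028  0.1363] M [0.0132 0.321  0.0263]
t96.7 [ 0.5939 -0.0133  0.2292] w-0.0001 F [-2.6002  0.2995  2.304 ] M [0.0563 0.3268 0.0198]
t99.9 [ 0.3504 -0.3496  0.3799] w0.0001 F [-0.007  -0.7468  0.2575] M [-0.0214  0.0258  0.0272]
-0.1 107 tilt 0.0023292973467055464 x0 0.0005177994306923803
0.1 113 tilt -0.008966303737190325 x0 -0.00030577998065915783
((0.4272393584251404, 0.34293729066848755), 0.030719386413693428) ((0.6611908674240112, -0.3352557122707367), 0.02674044854938984) ((0.7024826407432556, 0.3449058532714844), 0.05479544401168823)
```

View pics/t30.png

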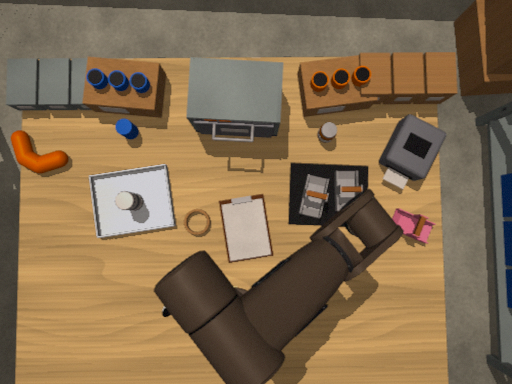

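View pics/s30.png

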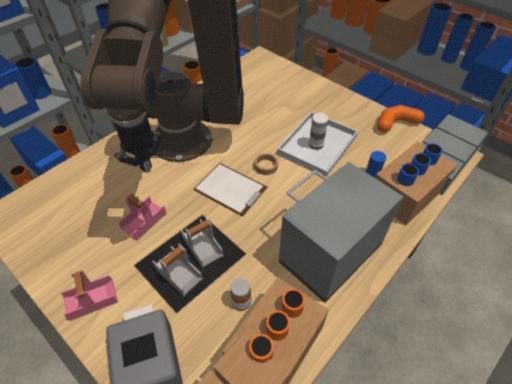

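```bash
python3 -c "
from cell import bot
bot.close_job()"
```

```text
the job is handed in; nothing more can be done
```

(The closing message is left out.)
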